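# Find the binding lever switch and lock it off

### The job

One of the three look-alike lever switches on the sloped training panel binds in its hinge: first swing all three levers right over from off to on, feeling which one it is. Then put that one fully back to off and lock it off by pushing the blade from the rack fully home into the slot in front of its lever; leave the two free ones fully on, let go of the blade, and leave the other things on the bench where they are.

Things in the scene. Friction and masses are not known exactly. Their poses are not given: they have to be found in the camera images.
- lever_k (a joint): rad; lever of switch k: 0 = off (leaning 0.70 rad up the slope from the face's perpendicular), 1.40 = on (0.70 down the slope); stops at both ends, starts near off, stays where left. Pushed at bar or mid arm two of the levers move at 1 to 3 N, the binding one at 7 to 13 N all along its arc, felt while it moves (it fades when the push stops). Which one changes and cannot be seen.
- grip_k (a point): centre of the cross bar at the end of the black lever of switch k: round, 16 mm thick, 44 mm long along its y (level, along the row). The lever arm, 12 mm thick, 16 mm wide along y, runs 75 mm from the bar along its own -z to the hinge pin, which is parallel to y. Going from off to on the bar moves down the slope, towards slot_k.
- slot_k (a point): mouth centre of switch k's lock-off slot, in a grey block 52 x 70 mm, 55 mm off the face. z: out of the slot, square to the face, 35 deg from vertical; x up the slope; y along the row. Slot 28 (x) by 7 (y) mm, 30 deep, chamfer 2. Hinge pin at x +50, z -5 mm; hinge cheeks rise to z +6. The lever when on stands over the slot; a blade in it blocks the lever.
- lever_m (a joint): rad; lever of switch m: 0 = off (leaning 0.70 rad up the slope from the face's perpendicular), 1.40 = on (0.70 down the slope); stops at both ends, starts near off, stays where left. Pushed at bar or mid arm two of the levers move at 1 to 3 N, the binding one at 7 to 13 N all along its arc, felt while it moves (it fades when the push stops). Which one changes and cannot be seen.
- grip_m (a point): centre of the cross bar at the end of the black lever of switch m: round, 16 mm thick, 44 mm long along its y (level, along the row). The lever arm, 12 mm thick, 16 mm wide along y, runs 75 mm from the bar along its own -z to the hinge pin, which is parallel to y. Going from off to on the bar moves down the slope, towards slot_m.
- slot_m (a point): mouth centre of switch m's lock-off slot, in a grey block 52 x 70 mm, 55 mm off the face. z: out of the slot, square to the face, 35 deg from vertical; x up the slope; y along the row. Slot 28 (x) by 7 (y) mm, 30 deep, chamfer 2. Hinge pin at x +50, z -5 mm; hinge cheeks rise to z +6. The lever when on stands over the slot; a blade in it blocks the lever.
- lever_p (a joint): rad; lever of switch p: 0 = off (leaning 0.70 rad up the slope from the face's perpendicular), 1.40 = on (0.70 down the slope); stops at both ends, starts near off, stays where left. Pushed at bar or mid arm two of the levers move at 1 to 3 N, the binding one at 7 to 13 N all along its arc, felt while it moves (it fades when the push stops). Which one changes and cannot be seen.
- grip_p (a point): centre of the cross bar at the end of the black lever of switch p: round, 16 mm thick, 44 mm long along its y (level, along the row). The lever arm, 12 mm thick, 16 mm wide along y, runs 75 mm from the bar along its own -z to the hinge pin, which is parallel to y. Going from off to on the bar moves down the slope, towards slot_p.
- slot_p (a point): mouth centre of switch p's lock-off slot, in a grey block 52 x 70 mm, 55 mm off the face. z: out of the slot, square to the face, 35 deg from vertical; x up the slope; y along the row. Slot 28 (x) by 7 (y) mm, 30 deep, chamfer 2. Hinge pin at x +50, z -5 mm; hinge cheeks rise to z +6. The lever when on stands over the slot; a blade in it blocks the lever.
- blade: lock-off blade: flat steel blade 24 x 4 mm, 26 mm long, below an aluminium head 36 x 14 mm, 44 mm tall; 50 to 100 g. Origin at the middle of the blade's tip; z from tip to head, x along the 24 mm width, y through the 4 mm thickness (14 mm at the head). Fully home, the head's shoulder (z = 26 mm) rests on the slot's rim. It starts upright and so seated in the rack.
- rack: dark steel block 70 x 60 mm, 34 mm high, fixed to the bench, whose slot (along its x) holds the blade at the start. Origin at the centre of its underside.
- panel: sloped training panel, fixed, 0.43 m wide, with the row of three switches; up the slope a wiring duct 28 mm off the face, 90 to 120 mm from the line of the hinge pins, then other gear. The face rises 35 deg along the body's x. Origin on the bench, 90 mm under the face, below the middle of the row; y along the row. It is moved as a whole with the switches.
- screwdriver: bystander, leave it alone: screwdriver, 200 mm, blue handle, lying. Origin under the middle of its length, handle to its -x.
- cutters: bystander, leave it alone: side cutters lying on the bench, 120 mm. Origin at the centre of its underside.
- contactor: bystander, leave it alone: spare contactor, black block 75 x 45 mm, 74 mm high. Origin at the centre of its underside.
- tape: bystander, leave it alone: roll of black tape lying flat, 64 mm across, 19 mm high. Origin at the centre of its underside.
- cup: bystander, leave it alone: white cup, 80 mm across, 90 mm high. Origin at the centre of its underside.
- relay: bystander, leave it alone: small clear plug-in relay standing, 30 x 24 mm, 45 mm high. Origin at the centre of its underside.
There are look-alikes about, which are no part of the job. Of the things that look like the blade, the smallest one is meant.

How it is judged:
By the outcome, as a careful person would: the job done as asked, in the order asked, and still so for the second after the job is handed in, with the robot touching nothing.
It also fails if it takes over 72 s, if anything falls off the work surface, if the arm or the gripper's body presses on something with over 40 N, if the wrist force passes 120 N, or if a joint passes its speed limit or range.

### The arm

A 6-joint arm with a two-finger parallel gripper is mounted at the origin on the work surface. World frame = base frame: x ahead of the robot, y to its left, z up, the work surface at z = 0. Lengths are in m, angles in rad, forces in N, time in s.
With the tool pointing down it reaches from about 0.375 to 0.975 m from the base axis. Payload 3.8 kg.
Tool frame: the origin (TCP) lies at the very end of the fingers, on their centre line; the grasp point (between the pads) lies 19 mm behind it; z points along the fingers, y is the direction in which the jaws open and shut (so a half turn about z gives the same grasp; the last joint's range is limited). The gripper opens to 85 mm and grips with 20 to 120 N. Pads are 22 mm wide; open, the fingers measure 114 mm over their backs; the gripper's body (76 mm by 85 mm) begins 54 mm behind the grasp point. The pads swing forward as they close: fully open they stand 13 mm farther back than shut.
Start: joints at [-1.335, 0.264, 1.604, -0, 1.274, -0.037], TCP at [0.182, -0.65, 0.231] pointing down, gripper open.
Joint ranges: [-2.63, 2.63], [-0.94, 2.18], [0.31, 2.57], [-1.31, 4.45], [0, 2.66], [-2.55, 2.55]. Speed limits (rad/s): [2.57, 2.57, 3.14, 3.14, 3.14, 3.14].

### API

Orientations are given as a unit quaternion [x, y, z, w].
In Python, from workcell import manip, get_image, camera_info, hand_in, models gives the robot as it stands.
- The arm moves only by the tool step_arm, never from a script. Its argument "targets" is a list of rows, each an object with "dp": the shift along the tool's x, y, z scaled (see below), a list of three; "rotation": the turn, a rotation vector about the tool's x, y, z scaled (see below), a list of three. In form: [{"dp": [dx, dy, dz], "rotation": [rx, ry, rz]}, ...]. A call has 1 to 5 rows; each row shifts and turns the commanded pose from where the row before left it, along the tool's axes as they then stand; what a row does not reach is not made up. The controller multiplies each number of a shift by 0.2 m and each number of a turn by 0.15 rad. A row lasts 1/10 s, in which the tool goes at most 50 mm and 8.59 degrees, less where a joint would pass 70% of its speed; a pose out of reach is approached as far as the arm can. A call with a number of a shift or a turn outside -1 to 1 is refused whole. A call with a gripper value outside its range is refused whole. "fingers" is the closure, from 0 (fully open) to 1 (shut), set as the call begins (left out, the last holds). The fingers move at their own pace and stop on an object; "grip_force" is the grip in N (left out, the last holds). Time passes only in rows, so rows that do not move let the fingers close. It gives the time, the measured TCP pose, the force and the opening at its end, in the units of the state.
- manip.read_state(): the state, without advancing time (a new reading comes with each control period).
- get_image(name): name is "side" or "top"; returns (picture, depth): 480x640x3 uint8, red, green, blue; 480x640 float32, m along the optical axis (not along the pixel's ray), 0 where there is no reading.
- camera_info(name): a dict with "fx", "fy", "cx", "cy" (pixels), "k1" (the pictures are not rectified: a ray, as slopes to the right and down, at radius r is drawn at 1 + k1 r^2 times it, then the intrinsics apply), "world_to_cam" (4x4, takes a point from world to camera coordinates). Camera axes: x right, y up, looking along -z (the intrinsics and any distortion apply to the point x, -y, -z); pixel columns grow to the right and rows downward; lengths in m; the calibration is good to about 2 mm. A picture is of the moment at which its call begins. camera_info takes no time and is no camera call.
- hand_in(): hands the job in, once; it reports no verdict.
Trained networks look in the newest picture that a camera, given by its name, has taken for a name from the list of things; names that differ only in an ending like _2 or _b are one class to them, and where a whole thing is asked for, a point or a joint stands for the part that bears it (a point fixed in the world has none). Each returns a list of dicts, best first, with "conf" (0 to 1); they miss things now and then, are a little off and sometimes report something else, mostly with a low value. They report only what shows in the picture. A call takes as long as a camera call. They do not tell look-alikes from the thing itself.
- models.recognise(camera, label): "extent" ([left, top, right, bottom] in pixels, round what is visible of it).
- models.cut_out(camera, label): "pixels" (480x640 bool, what is visible of it) and "extent" ([left, top, right, bottom] in pixels, round what is visible of it).
- models.spot_point(camera, label): "at" ([row, column] in pixels: a listed point, or the origin of a listed thing).
The state is a dict: "clock": time; "qpos": joint angles; "dq": joint speeds; "joint_efforts": joint torques, N m; "tcp_pos": TCP position; "eef_rot": TCP orientation; "force": force on the tool from outside, world axes, zero at the start; "wrist_torque": the same for the moment, N m; "grip_width": opening from 0.0 (shut) to 1.0 (fully open).
Only numpy, scipy, OpenCV 4.12 (cv2) and the standard library are available. Lean on these libraries where they do the work, as an engineer would, in place of code of your own. Each camera call takes 0.05 s, during which the arm holds its last target. There are 200 camera calls.

## Working session

There is one attempt and no reset: what is moved stays moved. The work goes in short steps, Python scripts to look and compute and a tool call to move; the robot and the scene stay as the last step left them, time stands still between calls to the robot, and variables do not carry over. Pictures are saved under pics/ and viewed, about 8 in all and at most 12, crops included, and the job is handed in when it is done.

Besides the shell and the picture viewer there is one more tool, called after ">>>" as name(argument=value, ...), one argument or row to a line, values as JSON. step_arm: Moves the arm, as the interface text tells. Shifts and turns lie within -1 to 1; 1 stands for 0.2 m of shift or 0.15 rad of turn. Its arguments: {"type":"object","properties":{"targets":{"type":"array"},"fingers":{"type":"number"},"grip_force":{"type":"number"}},"required":["targets"]}

```bash
mkdir -p pics
cat > h.py <<'E'
import numpy as np, cv2
from workcell import manip, get_image, camera_info, hand_in, models
def ray(cam,r,c):
    i=camera_info(cam); x=(c-i['cx'])/i['fx']; y=(r-i['cy'])/i['fy']
    u,v=x,y
    for _ in range(20):
        s=1+i['k1']*(u*u+v*v); u,v=x/s,y/s
    return u,v,np.linalg.inv(np.array(i['world_to_cam']))
def world(cam,r,c,d):
    u,v,T=ray(cam,r,c); return (T@np.array([u*d,-v*d,-d,1]))[:3]
def cloud(cam,d,mask=None):
    m=(d>0) if mask is None else (mask&(d>0))
    rr,cc=np.nonzero(m); i=camera_info(cam)
    x=(cc-i['cx'])/i['fx']; y=(rr-i['cy'])/i['fy']; u,v=x.copy(),y.copy()
    for _ in range(20):
        s=1+i['k1']*(u*u+v*v); u,v=x/s,y/s
    z=d[rr,cc]; P=np.c_[u*z,-v*z,-z,np.ones(len(z))]
    return (P@np.linalg.inv(np.array(i['world_to_cam'])).T)[:,:3],rr,cc
def proj(cam,P):
    i=camera_info(cam); p=np.array(i['world_to_cam'])@np.r_[P,1]
    u,v=p[0]/-p[2],-p[1]/-p[2]; s=1+i['k1']*(u*u+v*v)
    return i['fy']*v*s+i['cy'], i['fx']*u*s+i['cx']
E
python3 - <<'E'
from h import *
for cam in('side','top'):
    im,d=get_image(cam); np.save(cam+'_d.npy',d); cv2.imwrite(f'pics/{cam}0.png',im[:,:,::-1])
    T=np.linalg.inv(np.array(camera_info(cam)['world_to_cam'])); print(cam,T[:3,3].round(3),-T[:3,2].round(3))
    for l in('grip_k','grip_m','grip_p','slot_k','slot_m','slot_p','blade','rack','panel'):
        for q in models.spot_point(cam,l)[:4]:
            r,c=q['at']; ri,ci=int(round(r)),int(round(c))
            dd=d[max(0,ri-1):ri+2,max(0,ci-1):ci+2]; dd=np.median(dd[dd>0]) if (dd>0).any() else 0
            print(l,round(q['conf'],2),round(r),round(c),world(cam,r,c,dd).round(3))
print(manip.read_state())
E
```

```text
side [-0.056  0.627  1.089] [ 0.442 -0.506 -0.741]
grip_k 0.86 246 221 [0.6   0.173 0.212]
grip_k 0.84 215 256 [0.611 0.065 0.207]
grip_k 0.6 183 289 [ 0.625 -0.045  0.209]
grip_k 0.54 227 413 [ 0.433 -0.257  0.036]
grip_m 0.86 246 221 [0.6   0.173 0.212]
grip_m 0.84 215 256 [0.611 0.065 0.207]
grip_m 0.6 183 289 [ 0.625 -0.045  0.209]
grip_m 0.54 227 413 [ 0.433 -0.257  0.036]
grip_p 0.86 246 221 [0.6   0.173 0.212]
grip_p 0.84 215 256 [0.611 0.065 0.207]
grip_p 0.6 183 289 [ 0.625 -0.045  0.209]
grip_p 0.54 227 413 [ 0.433 -0.257  0.036]
slot_k 0.89 226 305 [ 0.588 -0.05   0.099]
slot_k 0.83 291 242 [0.565 0.165 0.094]
slot_k 0.79 255 273 [0.577 0.061 0.106]
slot_k 0.61 180 287 [ 0.631 -0.047  0.214]
slot_m 0.89 226 305 [ 0.588 -0.05   0.099]
slot_m 0.83 291 242 [0.565 0.165 0.094]
slot_m 0.79 255 273 [0.577 0.061 0.106]
slot_m 0.61 180 287 [ 0.631 -0.047  0.214]
slot_p 0.89 226 305 [ 0.588 -0.05   0.099]
slot_p 0.83 291 242 [0.565 0.165 0.094]
slot_p 0.79 255 273 [0.577 0.061 0.106]
slot_p 0.61 180 287 [ 0.631 -0.047  0.214]
blade 0.86 233 461 [ 0.35  -0.347 -0.   ]
blade 0.72 256
[... 1193 characters left out ...]
96 283 [0.614 0.062 0.171]
{'clock': 1.0, 'qpos': array([-1.33489292e+00,  2.63880601e-01,  1.60399662e+00,  2.88633975e-05,
        1.27369095e+00, -3.68813708e-02]), 'dq': array([-0.00020939, -0.00064944, -0.0014786 , -0.00121261, -0.00105177,
       -0.00092783]), 'joint_efforts': array([-7.62415348e-04, -5.15081942e+01, -3.67738831e+01, -1.42330077e-04,
        7.30815736e-04, -1.12440387e-05]), 'tcp_pos': array([ 0.18187432, -0.65003642,  0.23129463]), 'eef_rot': array([9.90713543e-01, 1.35965713e-01, 1.49474130e-05, 1.08105945e-05]), 'force': array([ 0.48851299, -0.27787532,  0.16540251]), 'wrist_torque': array([-0.0275582 , -0.01927814,  0.0266289 ]), 'grip_width': 1.0038305695492156}
```

View pics/side0.png

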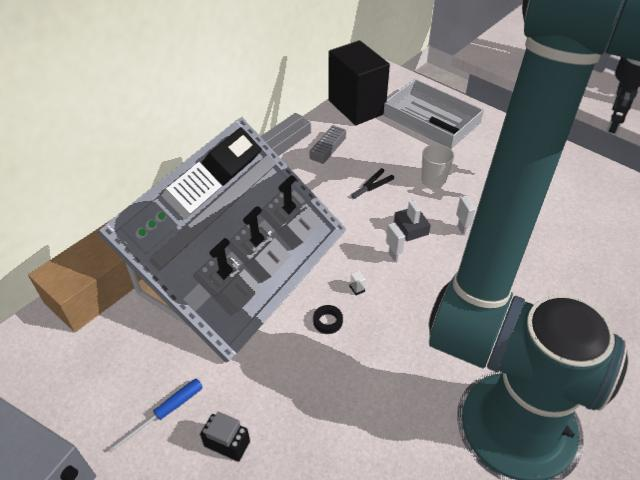

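View pics/top0.png

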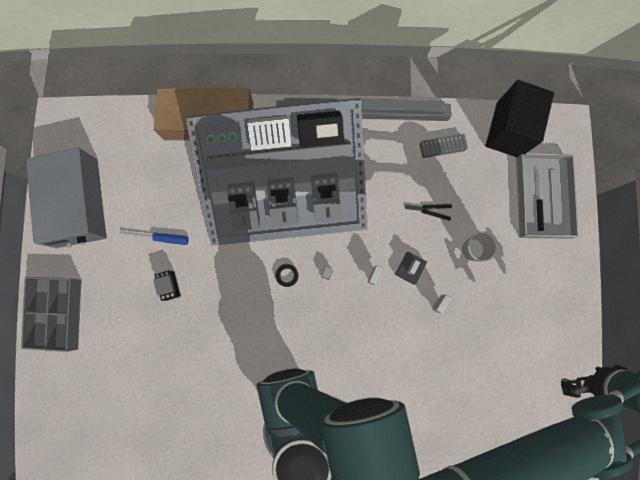

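The panel is centre-left (slots near rows 226–291, columns 242–305 in side). The rack with the seated blade is at side (row 225, col 413), with two free-standing look-alikes at (256,393) and (233,461). Next I'll fit the geometry.

```bash
cat > fit.py <<'E'
from h import *
from scipy.optimize import least_squares
S,C=np.sin(np.radians(35)),np.cos(np.radians(35))
def frame(yaw):
    c,s=np.cos(yaw),np.sin(yaw)
    return np.array([[c*C,s*C,S],[-s,c,0],[-c*S,-s*S,C]]) # rows: up-slope, row, normal
E
cat > m.py <<'E'
from fit import *
obs=[]
cams={'side':1,'top':1}
guess={'slot':[(.588,-.052,.101),(.574,.06,.103),(.561,.167,.098)],'grip':[(.63,-.045,.21),(.615,.066,.21),(.6,.174,.212)]}
for rep in range(2):
  for cam in cams:
    get_image(cam)
    for kind in('slot','grip'):
        for q in models.spot_point(cam,kind+'_k'):
            for k,g in enumerate(guess[kind]):
                e=np.hypot(*(np.array(proj(cam,np.array(g)))-q['at']))
                if e<7: obs.append((cam,kind,k-1,np.array(q['at'])))
print(len(obs))
def model(p,kind,k):
    A=frame(p[3]); P=p[:3]+A[1]*k*p[4]
    if kind=='grip': a=.7-p[5+k+1]; P=P+A[0]*(.05+.075*np.sin(a))+A[2]*(-.005+.075*np.cos(a))
    return P
def res(p):
    return np.r_[np.concatenate([np.array(proj(c,model(p,kd,k)))-at for c,kd,k,at in obs]),(p[5:]-.03)*40,(p[4]-.11)*500]
r=least_squares(res,[.574,.06,.1,.13,.11,0.03,.03,.03],loss='soft_l1',x_scale=[.01,.01,.01,.05,.01,.05,.05,.05])
print(r.x.round(4)); 
for o,e in zip(obs,res(r.x)[:2*len(obs)].reshape(-1,2)): print(o[:3],e.round(1),end=' ')
np.save('panel.npy',r.x)
# depth check: points along face normal and slot blocks
A=frame(r.x[3])
for cam in cams:
    d=np.load(cam+'_d.npy'); P,rr,cc=cloud(cam,d); L=(P-r.x[:3])@A.T
    m=(abs(L[:,1])<.21)&(abs(L[:,0])<.25)&(L[:,2]>-.08)&(L[:,2]<.08)
    h,e=np.histogram(L[m,2],bins=np.arange(-.08,.08,.004)); print(cam,[(round(x,3),int(n)) for x,n in zip(e,h) if n>60])
    for k in(-1,0,1):
        b=(abs(L[:,1]-k*r.x[4])<.05)&(abs(L[:,0])<.06)&(abs(L[:,2])<.006)
        Q=L[b]; print(k,len(Q),np.percentile(Q[:,:2],[2,98],axis=0).round(4).tolist(),np.median(Q[:,2]).round(4))
    # rack/blade
    for n,(x,y) in dict(rack=(.445,-.265),a=(.42,-.168),b=(.352,-.348)).items():
        m=(np.hypot(P[:,0]-x,P[:,1]-y)<.06)&(P[:,2]>.012)&(P[:,2]<.2); print(n,m.sum(),P[m].max(0).round(3),P[m].min(0).round(3))
        for lo,hi in((.028,.042),(.042,.07),(.07,.12)):
            q=m&(P[:,2]>lo)&(P[:,2]<hi)
            if q.sum()>8:
                (cx,cy),(w,h2),an=cv2.minAreaRect((P[q,:2]*1000).astype(np.float32)); print('  ',lo,q.sum(),np.round([cx,cy,w,h2,an],1),np.median(P[q,2]).round(4))
im=cv2.imread('pics/side0.png'); im2=cv2.imread('pics/top0.png')
a=cv2.resize(im[180:310,190:350],None,fx=3.5,fy=3.5,interpolation=cv2.INTER_CUBIC)
for kd in('slot','grip'):
    for k in(-1,0,1):
        y,x=proj('side',model(r.x,kd,k)); cv2.circle(a,(int((x+.5-190)*3.5),int((y+.5-180)*3.5)),3,(0,0,255),1)
b=cv2.resize(im[190:270,370:490],None,fx=2,fy=2); c=a[:0]
o=np.zeros((max(a.shape[0],480),800,3),np.uint8); o[:a.shape[0],:a.shape[1]]=a; o[:b.shape[0],560:800]=b
t=cv2.resize(im2[250:320,360:460],None,fx=2.4,fy=2.4); o[200:200+t.shape[0],560:560+t.shape[1]]=t
cv2.imwrite('pics/c1.png',o)
E
python3 m.py
```

```text
23
[0.5688 0.0594 0.1123 0.1157 0.1098 0.0342 0.034  0.0304]
('side', 'slot', 0) [-2.2  3.6] ('side', 'slot', 1) [1.4 0.2] ('side', 'slot', -1) [-1.   0.1] ('side', 'grip', 1) [ 2.4 -2.2] ('side', 'grip', -1) [ 0.8 -1.3] ('side', 'grip', 0) [-3.9  0.7] ('top', 'slot', -1) [ 3.5 -0.4] ('top', 'slot', 0) [-2.7 -0.8] ('top', 'slot', 1) [-0.9  1. ] ('top', 'grip', -1) [0.7 0.1] ('top', 'grip', 0) [1.5 0.7] ('top', 'grip', 1) [ 1.3 -0.5] ('side', 'slot', 1) [-1.2  1.2] ('side', 'slot', -1) [-0.7  0.2] ('side', 'slot', 0) [-1.4  3.3] ('side', 'grip', 1) [ 2.3 -1.4] ('side', 'grip', -1) [ 2.5 -0.2] ('side', 'grip', 0) [ 0.2 -0.5] ('top', 'slot', 0) [-2.2 -1.2] ('top', 'slot', 1) [-0.8  0.3] ('top', 'slot', -1) [ 2.7 -2.1] ('top', 'grip', -1) [-0.6  0.6] ('top', 'grip', 0) [-1.8  0.5] side [(np.float64(-0.08), 73), (np.float64(-0.076), 353), (np.float64(-0.072), 1348), (np.float64(-0.068), 5207), (np.float64(-0.064), 3913), (np.float64(-0.06), 1436), (np.float64(-0.056), 2429), (np.float64(-0.052), 3194), (np.float64(-0.048), 1097), (np.float64(-0.044), 890), (np.float64(-0.04), 1547), (np.f
[... 2268 characters left out ...]
[-0.0224, -0.1432], [0.0586, -0.0792]] -0.0037
0 336 [[-0.024, -0.0276], [0.0581, 0.0356]] -0.0032
1 355 [[-0.0244, 0.0738], [0.058, 0.1397]] -0.0036
rack 615 [ 0.491 -0.24   0.083] [ 0.404 -0.322  0.013]
   0.028 472 [ 448.6 -281.9   61.6   71.9   62.9] 0.0348
   0.042 26 [ 443.3 -277.4   12.2   50.1   70.3] 0.0539
   0.07 80 [ 448.  -281.6   14.7   36.    63.3] 0.0785
a 173 [ 0.45  -0.161  0.103] [ 0.401 -0.194  0.036]
   0.042 18 [ 424.5 -169.4   13.4   45.4   86.7] 0.0559
   0.07 152 [ 425.7 -178.9   19.8   47.6   66.9] 0.0946
b 227 [ 0.377 -0.334  0.103] [ 0.329 -0.375  0.036]
   0.042 45 [ 354.8 -346.1   16.3   49.5   76. ] 0.0569
   0.07 178 [ 353.  -354.8   21.2   48.8   56.6] 0.0936
```

View pics/c1.png

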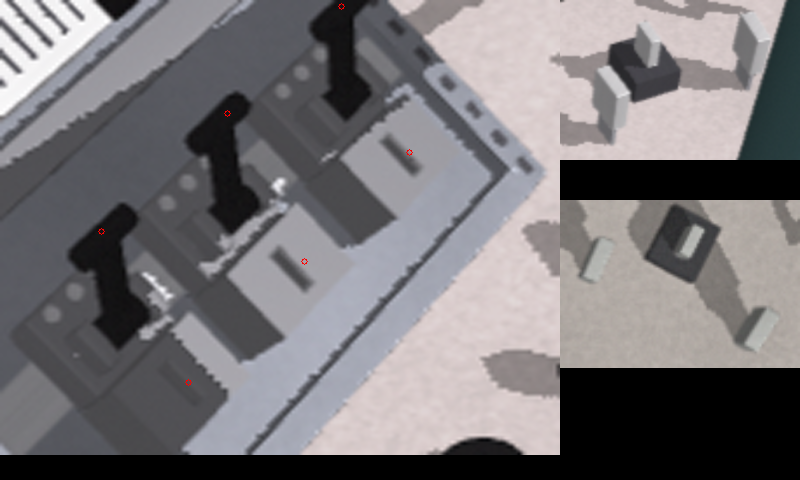

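The fit circles sit a few pixels off the visible slots (slot centres in the crop near (400,153), (292,268) and (178,382)). The rack blade is visibly the smallest of the three look-alikes. I'll refine using slot darkness and the block-top depth.

```bash
cat > m2.py <<'E'
from fit import *
p=np.load('panel.npy'); 
# block-top plane & yaw from depth, both cams
def pts(cam,A,o):
    d=np.load(cam+'_d.npy'); P,rr,cc=cloud(cam,d); return P,rr,cc,(P-o)@A.T
for it in range(2):
  A=frame(p[3]); Q=[]
  for cam in('side','top'):
    P,rr,cc,L=pts(cam,A,p[:3]); 
    for k in(-1,0,1):
        b=(abs(L[:,1]-k*.11)<.028)&(L[:,0]>-.02)&(L[:,0]<.02)&(abs(L[:,2]+.005)<.012)
        z=np.median(L[b,2]); b&=abs(L[:,2]-z)<.004
        c=np.linalg.lstsq(np.c_[L[b,:2]-[0,k*.11],np.ones(b.sum())],L[b,2],rcond=None)[0]
        print(cam,k,b.sum(),'tiltx,tilty,z',c.round(4)); Q.append(c)
    f=(abs(L[:,1])<.2)&(L[:,2]<-.03)&(L[:,0]<-.04)&(L[:,0]>-.1); h,e=np.histogram(L[f,2],np.arange(-.1,-.03,.002)); print('face',[(round(x,3),int(n)) for x,n in zip(e,h) if n>50])
  Q=np.array(Q); n=A[2]-A[1]*Q[:,1].mean()
  p[:3]+=A[2]*Q[:,2].mean()
  p[3]+=0
res=[]
A=frame(p[3])
for cam in('side','top'):
    g=cv2.imread(f'pics/{cam}0.png').mean(2).astype(float)
    i=camera_info(cam)
    for k in(-1,0,1):
        # resample image on the block-top plane, 0.5 mm grid
        u=np.arange(-.03,.03,.0005); v=np.arange(-.03,.03,.0005)
        mp=np.array([[proj(cam,p[:3]+A[0]*x+A[1]*(y+k*.11)) for y in v] for x in u]).astype(np.float32)
        W=cv2.remap(g.astype(np.float32),mp[...,1],mp[...,0],cv2.INTER_LINEAR)
        T=cv2.getRotationMatrix2D
        best=None
        ker=np.ones((80,40),np.float32); ker[12:68,13:27]=0
        sub=-ker/ker.sum(); inn=np.zeros_like(ker); inn[12:68,13:27]=1; K=inn/inn.sum()+sub
        R=cv2.filter2D(W,-1,-K,borderType=cv2.BORDER_REPLICATE)
        rr=R[35:85,30:90]; j=np.unravel_index(rr.argmax(),rr.shape); x,y=u[j[0]+35],v[j[1]+30]
        w=p[:3]+A[0]*x+A[1]*(y+k*.11); res.append((cam,k,w)); print(cam,k,np.round([x,y],4),rr.max().round(1),w.round(4))
        cv2.imwrite(f'pics/w_{cam}{k}.png',W)
W=np.array([r[2] for r in res]).reshape(2,3,3); print('side-top',(W[0]-W[1]).round(4)); M=W.mean(0); dv=M[2]-M[0]
yaw=np.arctan2(-dv[0],dv[1]); print('yaw',yaw,'spacing',np.linalg.norm(dv)/2, 'mid',M.mean(0),M.round(4)); np.save('M.npy',M)
o=np.hstack([cv2.resize(cv2.imread(f'pics/w_{c}{k}.png'),(130,130)) for c in('side','top') for k in(-1,0,1)]); cv2.imwrite('pics/w.png',o)
E
python3 m2.py
```

```text
side -1 333 tiltx,tilty,z [-0.0039 -0.0125 -0.0087]
side 0 371 tiltx,tilty,z [ 0.0065  0.0068 -0.0083]
side 1 428 tiltx,tilty,z [ 0.0071 -0.0023 -0.008 ]
face [(np.float64(-0.076), 116), (np.float64(-0.074), 206), (np.float64(-0.072), 241), (np.float64(-0.07), 321), (np.float64(-0.068), 492), (np.float64(-0.066), 553), (np.float64(-0.064), 402), (np.float64(-0.062), 171), (np.float64(-0.058), 59), (np.float64(-0.056), 197), (np.float64(-0.054), 403), (np.float64(-0.052), 551), (np.float64(-0.05), 370), (np.float64(-0.048), 117)]
top -1 249 tiltx,tilty,z [ 0.0038  0.0027 -0.0066]
top 0 253 tiltx,tilty,z [ 0.0046 -0.0084 -0.0066]
top 1 244 tiltx,tilty,z [-0.0215  0.005  -0.0065]
face [(np.float64(-0.07), 70), (np.float64(-0.068), 141), (np.float64(-0.066), 263), (np.float64(-0.064), 292), (np.float64(-0.062), 186), (np.float64(-0.06), 89), (np.float64(-0.058), 76), (np.float64(-0.056), 69), (np.float64(-0.054), 190), (np.float64(-0.052), 278), (np.float64(-0.05), 323), (np.float64(-0.048), 226), (np.float64(-0.046), 81)]
side -1 333 tiltx,tilty,z [-0.0034 -0.0134 -0.0013]
side 0 369 ti
[... 668 characters left out ...]
83), (np.float64(-0.06), 173), (np.float64(-0.058), 280), (np.float64(-0.056), 273), (np.float64(-0.054), 156), (np.float64(-0.052), 75), (np.float64(-0.05), 71), (np.float64(-0.048), 85), (np.float64(-0.046), 209), (np.float64(-0.044), 319), (np.float64(-0.042), 315), (np.float64(-0.04), 176), (np.float64(-0.038), 56)]Traceback (most recent call last):
  File "m2.py", line 27, in <module>
    mp=np.array([[proj(cam,p[:3]+A[0]*x+A[1]*(y+k*.11)) for y in v] for x in u]).astype(np.float32)
                  ~~~~^^^^^^^^^^^^^^^^^^^^^^^^^^^^^^^^^
  File "h.py", line 20, in proj
    i=camera_info(cam); p=np.array(i['world_to_cam'])@np.r_[P,1]
ValueError: time passes only in moves, steps and waits
```

```bash
sed -i 's/^from workcell.*/from workcell import manip, get_image, hand_in, models\nimport workcell, functools\ncamera_info=functools.lru_cache(None)(workcell.camera_info)/' h.py; python3 m2.py | grep -v -e face -e tiltx
```

```text
side -1 [0.0025 0.002 ] 56.7 [ 0.5876 -0.0472  0.1076]
side 0 [0.0015 0.006 ] 63.4 [0.5736 0.066  0.107 ]
side 1 [-0.0105 -0.013 ] 40.0 [0.5533 0.1552 0.1001]
top -1 [ 0.     -0.0005] 45.0 [ 0.5858 -0.0499  0.1061]
top 0 [-0.001  0.004] 41.7 [0.5718 0.0637 0.1056]
top 1 [-0.0125 -0.0135] 21.0 [0.5518 0.1545 0.099 ]
side-top [[0.0017 0.0027 0.0014]
 [0.0018 0.0022 0.0014]
 [0.0016 0.0007 0.0011]]
yaw 0.1663846854659938 spacing 0.10319709601049828 mid [0.57064995 0.05706193 0.10422542] [[ 0.5867 -0.0485  0.1069]
 [ 0.5727  0.0649  0.1063]
 [ 0.5525  0.1549  0.0995]][ WARN:0@1.598] global loadsave.cpp:1063 imwrite_ Unsupported depth image for selected encoder is fallbacked to CV_8U.
```

View pics/w.png

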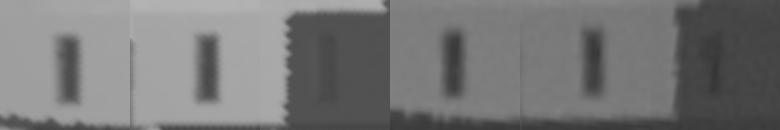

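```bash
sed -i "s/rr=R\[35:85,30:90\]/rr=R[46:74,44:80]/; s/u\[j\[0\]+35\],v\[j\[1\]+30\]/u[j[0]+46],v[j[1]+44]/" m2.py
cat >> m2.py <<'E'
# bars from depth, local frame of each slot
A=frame(yaw)
for cam in('side','top'):
    P,rr,cc,_=pts(cam,A,p[:3])
    for k in range(3):
        L=(P-M[k])@A.T; b=(abs(L[:,1])<.04)&(L[:,0]>.05)&(L[:,0]<.13)&(L[:,2]>.035)&(L[:,2]<.075)
        q=L[b]; print(cam,k,b.sum(),'bar y',np.percentile(q[:,1],[1,99]).round(4),'x',np.percentile(q[:,0],[2,98]).round(4),'ztop',np.percentile(q[:,2],98).round(4))
E
python3 m2.py 2>&1| grep -v -e face -e tiltx -e WARN
```

```text
side -1 [0.0025 0.002 ] 56.7 [ 0.5876 -0.0472  0.1076]
side 0 [0.0015 0.006 ] 63.4 [0.5736 0.066  0.107 ]
side 1 [-0.007   0.0015] 11.7 [0.5545 0.17   0.1021]
top -1 [ 0.     -0.0005] 45.0 [ 0.5858 -0.0499  0.1061]
top 0 [-0.001  0.004] 41.7 [0.5718 0.0637 0.1056]
top 1 [ 0.     -0.0005] 7.8 [0.5604 0.1686 0.1061]
side-top [[ 0.0017  0.0027  0.0014]
 [ 0.0018  0.0022  0.0014]
 [-0.0059  0.0013 -0.004 ]]
yaw 0.1334326233652265 spacing 0.10990066537560181 mid [0.57229051 0.06186684 0.10575496] [[ 0.5867 -0.0485  0.1069]
 [ 0.5727  0.0649  0.1063]
 [ 0.5575  0.1693  0.1041]]
side 0 196 bar y [-0.021   0.0236] x [0.0723 0.1   ] ztop 0.0669
side 1 222 bar y [-0.0207  0.0235] x [0.0759 0.1034] ztop 0.066
side 2 252 bar y [-0.0221  0.0207] x [0.0766 0.1045] ztop 0.067
top 0 126 bar y [-0.0229  0.019 ] x [0.0728 0.0988] ztop 0.0696
top 1 131 bar y [-0.0236  0.0196] x [0.0755 0.1022] ztop 0.0683
top 2 130 bar y [-0.0249  0.0176] x [0.0744 0.1037] ztop 0.0692
```

>>> step_arm(
  targets=[
    {"dp":[0,0,-0.2],"rotation":[0,0,0.9]},
    {"dp":[0,0,-0.2],"rotation":[0,0,0.14]},
    {"dp":[0.161,-0.172,0],"rotation":[0,0,0]},
    {"dp":[0.161,-0.172,0],"rotation":[0,0,0]},
    {"dp":[0.161,-0.172,0],"rotation":[0,0,0]},
  ],
  fingers=0,
)

```text
clock: 2.1
tcp_pos: [0.2663, -0.5354, 0.3119]
eef_rot: [0.998, 0.058, 0.0, 0.001]
force: [-0.2, -1.0, 0.4]
grip_width: 1.0
```

>>> step_arm(
  targets=[
    {"dp":[0.161,-0.172,0],"rotation":[0,0,0]},
    {"dp":[0.161,-0.172,0],"rotation":[0,0,0]},
    {"dp":[0.161,-0.172,0],"rotation":[0,0,0]},
    {"dp":[0.161,-0.172,0],"rotation":[0,0,0]},
    {"dp":[0.161,-0.172,0],"rotation":[0,0,0]},
  ],
)

```text
clock: 2.6
tcp_pos: [0.4065, -0.3451, 0.3116]
eef_rot: [0.998, 0.058, 0.0, 0.0]
force: [-0.0, 0.7, 0.4]
grip_width: 1.0
```

>>> step_arm(
  targets=[
    {"dp":[0.161,-0.172,0],"rotation":[0,0,0]},
    {"dp":[0.161,-0.172,0],"rotation":[0,0,0]},
    {"dp":[0.161,-0.172,0],"rotation":[0,0,0]},
    {"dp":[0.161,-0.172,0],"rotation":[0,0,0]},
    {"dp":[0.161,-0.172,0],"rotation":[0,0,0]},
  ],
)

```text
clock: 3.1
tcp_pos: [0.5464, -0.1554, 0.3117]
eef_rot: [0.998, 0.058, 0.0, 0.0]
force: [0.1, -1.5, -0.1]
grip_width: 1.001
```

>>> step_arm(
  targets=[
    {"dp":[0.161,-0.172,0],"rotation":[0,0,0]},
    {"dp":[0.161,-0.172,0],"rotation":[0,0,0]},
    {"dp":[0.161,-0.172,0],"rotation":[0,0,0]},
    {"dp":[0,0,0],"rotation":[0,0,0]},
    {"dp":[0,0,0],"rotation":[0,0,0]},
  ],
)

```text
clock: 3.6
tcp_pos: [0.6296, -0.0424, 0.3108]
eef_rot: [0.998, 0.06, -0.001, 0.0]
force: [0.1, -0.6, 0.3]
grip_width: 0.997
```

Run:
```python
from h import *
print(manip.read_state()['tcp_pos'],manip.read_state()['eef_rot'],manip.read_state()['force'])
im,d=get_image('side'); cv2.imwrite('pics/s2.png',cv2.resize(im[100:320,160:420,::-1],None,fx=3,fy=2.7))
```

```text
[ 0.62960836 -0.04237148  0.31082093] [ 9.98220687e-01  5.96252168e-02 -5.08871503e-04  1.87883276e-04] [ 0.09421092 -0.64024685  0.27765672]
```

View pics/s2.png

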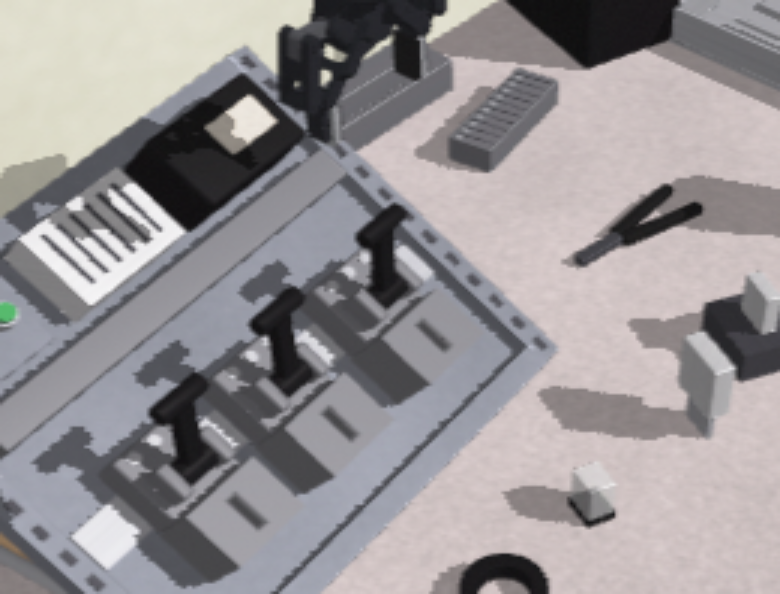

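The gripper stands above the first lever, all three levers are near off, and the third slot is now lit. I'll re-measure the slots from this view.

```bash
python3 - <<'E'
from h import *
for cam in('side','top'):
    im,d=get_image(cam); cv2.imwrite(f'pics/{cam}0.png',im[:,:,::-1]); np.save(cam+'_d.npy',d)
E
python3 m2.py 2>&1| grep -v -e face -e tiltx -e WARN
```

```text
side -1 [0.0025 0.0025] 54.7 [ 0.5874 -0.0467  0.1078]
side 0 [0.0015 0.0065] 61.3 [0.5734 0.0664 0.1072]
side 1 [ 0.001  -0.0005] 64.9 [0.5611 0.1687 0.1069]
top -1 [ 0.     -0.0005] 48.7 [ 0.5857 -0.0499  0.1063]
top 0 [0.0065 0.0095] 11.0 [0.5771 0.0699 0.1101]
top 1 [-0.0015 -0.0025] 45.5 [0.5593 0.1665 0.1055]
side-top [[ 0.0017  0.0032  0.0014]
 [-0.0037 -0.0035 -0.0029]
 [ 0.0018  0.0022  0.0014]]
yaw 0.12137737958482811 spacing 0.10875258617614571 mid [0.57400881 0.06248606 0.10728331] [[ 0.5865 -0.0483  0.107 ]
 [ 0.5753  0.0682  0.1086]
 [ 0.5602  0.1676  0.1062]]
side 0 194 bar y [-0.0212  0.0237] x [0.0722 0.1   ] ztop 0.0659
side 1 225 bar y [-0.0229  0.0209] x [0.0721 0.0995] ztop 0.0662
side 2 254 bar y [-0.0199  0.0238] x [0.0733 0.1013] ztop 0.0672
top 0 126 bar y [-0.0228  0.0191] x [0.072  0.0991] ztop 0.0683
top 1 93 bar y [-0.0145  0.0175] x [0.0717 0.0987] ztop 0.0675
top 2 129 bar y [-0.0224  0.0201] x [0.0742 0.1004] ztop 0.0696
```

>>> step_arm(
  targets=[
    {"dp":[0,0,0.2],"rotation":[0,0,0]},
    {"dp":[0,0,0.2],"rotation":[0,0,0]},
    {"dp":[0,0,0.2],"rotation":[0,0,0]},
    {"dp":[0,0,0.03],"rotation":[0,0,0]},
    {"dp":[0,0,0],"rotation":[0,0,0]},
  ],
)

```text
clock: 4.25
tcp_pos: [0.6279, -0.0444, 0.1842]
eef_rot: [0.998, 0.058, -0.002, -0.0]
force: [0.1, -0.9, -0.0]
grip_width: 1.0
```

>>> step_arm(
  targets=[
    {"dp":[0,0,0],"rotation":[0,0,0]},
    {"dp":[0,0,0],"rotation":[0,0,0]},
    {"dp":[0,0,0],"rotation":[0,0,0]},
    {"dp":[0,0,0],"rotation":[0,0,0]},
    {"dp":[0,0,0],"rotation":[0,0,0]},
  ],
  fingers=1,
  grip_force=40,
)

```text
clock: 4.75
tcp_pos: [0.6311, -0.0437, 0.1882]
eef_rot: [0.998, 0.058, 0.002, 0.001]
force: [-0.4, -1.4, 6.9]
grip_width: 0.504
```

>>> step_arm(
  targets=[
    {"dp":[-0.055,0,0.004],"rotation":[0,0,0]},
    {"dp":[-0.053,0,0.012],"rotation":[0,0,0]},
  ],
)

```text
clock: 4.95
tcp_pos: [0.6115, -0.0462, 0.1855]
eef_rot: [0.998, 0.059, 0.005, 0.001]
force: [5.1, -1.1, 4.6]
grip_width: 0.506
```

>>> step_arm(
  targets=[
    {"dp":[-0.051,0,0.019],"rotation":[0,0,0]},
    {"dp":[-0.048,0,0.027],"rotation":[0,0,0]},
  ],
)

```text
clock: 5.15
tcp_pos: [0.5912, -0.0486, 0.1767]
eef_rot: [0.998, 0.058, 0.004, 0.001]
force: [2.5, 0.0, 7.4]
grip_width: 0.503
```

>>> step_arm(
  targets=[
    {"dp":[-0.043,0,0.033],"rotation":[0,0,0]},
  ],
)

```text
clock: 5.25
tcp_pos: [0.5821, -0.0497, 0.1701]
eef_rot: [0.998, 0.058, 0.004, 0.001]
force: [1.1, -0.4, 8.7]
grip_width: 0.502
```

>>> step_arm(
  targets=[
    {"dp":[-0.038,0,0.039],"rotation":[0,0,0]},
    {"dp":[-0.032,0,0.045],"rotation":[0,0,0]},
  ],
)

```text
clock: 5.45
tcp_pos: [0.5671, -0.0515, 0.1526]
eef_rot: [0.998, 0.059, 0.002, 0.001]
force: [-1.2, -1.3, 8.4]
grip_width: 0.501
```

>>> step_arm(
  targets=[
    {"dp":[-0.025,0,0.049],"rotation":[0,0,0]},
    {"dp":[-0.018,0,0.051],"rotation":[0,0,0]},
  ],
)

```text
clock: 5.65
tcp_pos: [0.5577, -0.0526, 0.1316]
eef_rot: [0.998, 0.059, 0.001, 0.001]
force: [-2.1, -2.7, 6.8]
grip_width: 0.507
```

>>> step_arm(
  targets=[
    {"dp":[-0.004,0,0.025],"rotation":[0,0,0]},
    {"dp":[0,0,0],"rotation":[0,0,0]},
    {"dp":[0,0,0],"rotation":[0,0,0]},
  ],
)

```text
clock: 5.95
tcp_pos: [0.5565, -0.0527, 0.1271]
eef_rot: [0.998, 0.059, 0.0, 0.001]
force: [-5.6, -2.5, 12.3]
grip_width: 0.504
```

>>> step_arm(
  targets=[
    {"dp":[0,0,0.03],"rotation":[0,0,0]},
    {"dp":[0,0,0],"rotation":[0,0,0]},
  ],
)

```text
clock: 6.15
tcp_pos: [0.557, -0.053, 0.1253]
eef_rot: [0.998, 0.059, 0.001, 0.001]
force: [-15.2, -0.8, 34.9]
grip_width: 0.507
```

>>> step_arm(
  targets=[
    {"dp":[0,0,-0.03],"rotation":[0,0,0]},
    {"dp":[0,0,0],"rotation":[0,0,0]},
  ],
)

```text
clock: 6.35
tcp_pos: [0.557, -0.0528, 0.1262]
eef_rot: [0.998, 0.058, 0.001, 0.001]
force: [-0.1, -3.8, 8.1]
grip_width: 0.506
```

>>> step_arm(
  targets=[
    {"dp":[0,0,0],"rotation":[0,0,0]},
    {"dp":[0,0,0],"rotation":[0,0,0]},
    {"dp":[0,0,0],"rotation":[0,0,0]},
    {"dp":[0,0,0],"rotation":[0,0,0]},
  ],
  fingers=0,
)

```text
clock: 6.75
tcp_pos: [0.556, -0.0515, 0.1236]
eef_rot: [0.998, 0.058, -0.001, -0.0]
force: [-0.3, -0.9, 0.1]
grip_width: 1.001
```

>>> step_arm(
  targets=[
    {"dp":[0,0,-0.21],"rotation":[0,0,0]},
    {"dp":[0,0,-0.21],"rotation":[0,0,0]},
    {"dp":[0,0,-0.21],"rotation":[0,0,0]},
    {"dp":[0,0,0],"rotation":[0,0,0]},
  ],
)

```text
clock: 7.15
tcp_pos: [0.5607, -0.0523, 0.258]
eef_rot: [0.998, 0.058, 0.006, 0.001]
force: [1.4, -1.1, -0.7]
grip_width: 0.998
```

>>> step_arm(
  targets=[
    {"dp":[0.122,-0.191,0],"rotation":[0,0,0]},
    {"dp":[0.122,-0.191,0],"rotation":[0,0,0]},
    {"dp":[0.122,-0.191,0],"rotation":[0,0,0]},
    {"dp":[0,0,0],"rotation":[0,0,0]},
    {"dp":[0,0,0],"rotation":[0,0,0]},
  ],
)

```text
clock: 7.65
tcp_pos: [0.6155, 0.0714, 0.249]
eef_rot: [0.998, 0.06, -0.001, 0.0]
force: [-0.3, -1.2, -0.4]
grip_width: 0.999
```

Good; descend 61 mm and grip.

>>> step_arm(
  targets=[
    {"dp":[0.005,0.005,0.15],"rotation":[0,0,0]},
    {"dp":[0,0,0.155],"rotation":[0,0,0]},
    {"dp":[0,0,0],"rotation":[0,0,0]},
    {"dp":[0,0,0],"rotation":[0,0,0]},
  ],
)

```text
clock: 8.05
tcp_pos: [0.6159, 0.0685, 0.1887]
eef_rot: [0.998, 0.058, -0.001, 0.0]
force: [0.1, -0.2, 0.4]
grip_width: 1.002
```

>>> step_arm(
  targets=[
    {"dp":[0,0,0],"rotation":[0,0,0]},
    {"dp":[0,0,0],"rotation":[0,0,0]},
    {"dp":[0,0,0],"rotation":[0,0,0]},
    {"dp":[0,0,0],"rotation":[0,0,0]},
    {"dp":[0,0,0],"rotation":[0,0,0]},
  ],
  fingers=1,
)

```text
clock: 8.55
tcp_pos: [0.618, 0.0699, 0.1916]
eef_rot: [0.998, 0.058, 0.002, -0.0]
force: [-1.9, 1.3, 6.7]
grip_width: 0.505
```

>>> step_arm(
  targets=[
    {"dp":[-0.055,0,0.004],"rotation":[0,0,0]},
    {"dp":[-0.053,0,0.012],"rotation":[0,0,0]},
  ],
)

```text
clock: 8.75
tcp_pos: [0.6008, 0.0679, 0.1901]
eef_rot: [0.998, 0.058, 0.007, -0.0]
force: [8.3, 1.3, 5.9]
grip_width: 0.503
```

>>> step_arm(
  targets=[
    {"dp":[-0.051,0,0.019],"rotation":[0,0,0]},
    {"dp":[-0.048,0,0.027],"rotation":[0,0,0]},
  ],
)

```text
clock: 8.95
tcp_pos: [0.5816, 0.0656, 0.1831]
eef_rot: [0.998, 0.058, 0.008, -0.0]
force: [4.0, 1.9, 14.5]
grip_width: 0.506
```

>>> step_arm(
  targets=[
    {"dp":[-0.043,0,0.033],"rotation":[0,0,0]},
  ],
)

```text
clock: 9.05
tcp_pos: [0.5724, 0.0645, 0.1771]
eef_rot: [0.998, 0.058, 0.007, -0.0]
force: [-1.1, 0.3, 16.5]
grip_width: 0.505
```

>>> step_arm(
  targets=[
    {"dp":[-0.038,0,0.039],"rotation":[0,0,0]},
    {"dp":[-0.032,0,0.045],"rotation":[0,0,0]},
  ],
)

```text
clock: 9.25
tcp_pos: [0.5558, 0.0625, 0.1593]
eef_rot: [0.998, 0.059, 0.004, -0.0]
force: [-7.2, 0.2, 16.3]
grip_width: 0.504
```

>>> step_arm(
  targets=[
    {"dp":[-0.025,0,0.049],"rotation":[0,0,0]},
    {"dp":[-0.018,0,0.051],"rotation":[0,0,0]},
  ],
)

```text
clock: 9.45
tcp_pos: [0.5453, 0.0612, 0.137]
eef_rot: [0.998, 0.059, 0.001, 0.0]
force: [-7.1, 0.6, 13.1]
grip_width: 0.503
```

>>> step_arm(
  targets=[
    {"dp":[-0.004,0,0.03],"rotation":[0,0,0]},
    {"dp":[0,0,0],"rotation":[0,0,0]},
    {"dp":[0,0,0],"rotation":[0,0,0]},
  ],
)

```text
clock: 9.75
tcp_pos: [0.543, 0.061, 0.1283]
eef_rot: [0.998, 0.059, -0.001, 0.0]
force: [-5.6, -1.7, 5.5]
grip_width: 0.504
```

>>> step_arm(
  targets=[
    {"dp":[0,0,0.03],"rotation":[0,0,0]},
    {"dp":[0,0,0],"rotation":[0,0,0]},
  ],
)

```text
clock: 9.95
tcp_pos: [0.5428, 0.0608, 0.1237]
eef_rot: [0.998, 0.059, -0.001, 0.0]
force: [-11.1, -0.9, 13.6]
grip_width: 0.502
```

>>> step_arm(
  targets=[
    {"dp":[0,0,0.02],"rotation":[0,0,0]},
    {"dp":[0,0,0],"rotation":[0,0,0]},
  ],
)

```text
clock: 10.15
tcp_pos: [0.5428, 0.061, 0.1228]
eef_rot: [0.998, 0.059, -0.001, 0.0]
force: [-19.2, -1.9, 32.1]
grip_width: 0.506
```

>>> step_arm(
  targets=[
    {"dp":[0.005,0,-0.035],"rotation":[0,0,0]},
    {"dp":[0,0,0],"rotation":[0,0,0]},
  ],
)

```text
clock: 10.35
tcp_pos: [0.5434, 0.0611, 0.1256]
eef_rot: [0.998, 0.059, -0.001, 0.0]
force: [-6.3, -0.9, 4.4]
grip_width: 0.504
```

>>> step_arm(
  targets=[
    {"dp":[0,0,0],"rotation":[0,0,0]},
    {"dp":[0,0,0],"rotation":[0,0,0]},
    {"dp":[0,0,0],"rotation":[0,0,0]},
    {"dp":[0,0,0],"rotation":[0,0,0]},
  ],
  fingers=0,
)

```text
clock: 10.75
tcp_pos: [0.5452, 0.0611, 0.1246]
eef_rot: [0.998, 0.058, 0.0, 0.0]
force: [0.3, -0.1, 0.3]
grip_width: 1.0
```

>>> step_arm(
  targets=[
    {"dp":[0,0,-0.21],"rotation":[0,0,0]},
    {"dp":[0,0,-0.21],"rotation":[0,0,0]},
    {"dp":[0,0,-0.21],"rotation":[0,0,0]},
    {"dp":[0,0,0],"rotation":[0,0,0]},
    {"dp":[0,0,0],"rotation":[0,0,0]},
  ],
)

```text
clock: 11.25
tcp_pos: [0.5462, 0.0612, 0.2523]
eef_rot: [0.998, 0.058, 0.002, -0.0]
force: [0.1, -0.4, -0.7]
grip_width: 0.998
```

>>> step_arm(
  targets=[
    {"dp":[0.119,-0.173,0],"rotation":[0,0,0]},
    {"dp":[0.119,-0.173,0],"rotation":[0,0,0]},
    {"dp":[0.119,-0.173,0],"rotation":[0,0,0]},
    {"dp":[0,0,0],"rotation":[0,0,0]},
    {"dp":[0,0,0],"rotation":[0,0,0]},
  ],
)

```text
clock: 11.75
tcp_pos: [0.6027, 0.1729, 0.2476]
eef_rot: [0.998, 0.059, -0.002, 0.001]
force: [-0.3, -0.2, -0.0]
grip_width: 0.998
```

>>> step_arm(
  targets=[
    {"dp":[0,0,0.15],"rotation":[0,0,0]},
    {"dp":[0,0,0.15],"rotation":[0,0,0]},
    {"dp":[0,0,0],"rotation":[0,0,0]},
    {"dp":[0,0,0],"rotation":[0,0,0]},
  ],
)

```text
clock: 12.15
tcp_pos: [0.6026, 0.1713, 0.1896]
eef_rot: [0.998, 0.058, -0.002, 0.0]
force: [-0.2, 0.1, 0.9]
grip_width: 0.996
```

>>> step_arm(
  targets=[
    {"dp":[0,0,0],"rotation":[0,0,0]},
    {"dp":[0,0,0],"rotation":[0,0,0]},
    {"dp":[0,0,0],"rotation":[0,0,0]},
    {"dp":[0,0,0],"rotation":[0,0,0]},
    {"dp":[0,0,0],"rotation":[0,0,0]},
  ],
  fingers=1,
)

```text
clock: 12.65
tcp_pos: [0.6049, 0.1728, 0.1927]
eef_rot: [0.998, 0.058, 0.002, -0.0]
force: [-0.7, -0.4, 4.9]
grip_width: 0.503
```

>>> step_arm(
  targets=[
    {"dp":[-0.055,0,0.004],"rotation":[0,0,0]},
    {"dp":[-0.053,0,0.012],"rotation":[0,0,0]},
  ],
)

```text
clock: 12.85
tcp_pos: [0.5854, 0.1706, 0.1902]
eef_rot: [0.998, 0.058, 0.004, -0.001]
force: [4.5, 0.7, 3.9]
grip_width: 0.502
```

>>> step_arm(
  targets=[
    {"dp":[-0.051,0,0.019],"rotation":[0,0,0]},
    {"dp":[-0.048,0,0.027],"rotation":[0,0,0]},
  ],
)

```text
clock: 13.05
tcp_pos: [0.565, 0.1682, 0.1817]
eef_rot: [0.998, 0.058, 0.004, -0.0]
force: [1.4, -0.7, 10.6]
grip_width: 0.502
```

>>> step_arm(
  targets=[
    {"dp":[-0.043,0,0.033],"rotation":[0,0,0]},
  ],
)

```text
clock: 13.15
tcp_pos: [0.5559, 0.167, 0.1752]
eef_rot: [0.998, 0.058, 0.003, -0.0]
force: [0.4, -0.9, 11.3]
grip_width: 0.506
```

>>> step_arm(
  targets=[
    {"dp":[-0.038,0,0.039],"rotation":[0,0,0]},
    {"dp":[-0.032,0,0.045],"rotation":[0,0,0]},
  ],
)

```text
clock: 13.35
tcp_pos: [0.5404, 0.1652, 0.1576]
eef_rot: [0.998, 0.058, 0.001, -0.0]
force: [-3.8, -0.0, 10.6]
grip_width: 0.502
```

>>> step_arm(
  targets=[
    {"dp":[-0.025,0,0.049],"rotation":[0,0,0]},
    {"dp":[-0.018,0,0.051],"rotation":[0,0,0]},
  ],
)

```text
clock: 13.55
tcp_pos: [0.5305, 0.164, 0.1361]
eef_rot: [0.998, 0.059, -0.0, 0.0]
force: [-4.5, -0.8, 7.7]
grip_width: 0.507
```

>>> step_arm(
  targets=[
    {"dp":[-0.004,0,0.03],"rotation":[0,0,0]},
    {"dp":[0,0,0],"rotation":[0,0,0]},
    {"dp":[0,0,0],"rotation":[0,0,0]},
  ],
)

```text
clock: 13.85
tcp_pos: [0.5289, 0.1637, 0.13]
eef_rot: [0.998, 0.059, -0.002, 0.0]
force: [-7.4, -2.6, 11.8]
grip_width: 0.501
```

>>> step_arm(
  targets=[
    {"dp":[0,0,0.03],"rotation":[0,0,0]},
    {"dp":[0,0,0.01],"rotation":[0,0,0]},
    {"dp":[0,0,0],"rotation":[0,0,0]},
  ],
)

```text
clock: 14.15
tcp_pos: [0.5293, 0.1638, 0.1275]
eef_rot: [0.998, 0.058, -0.001, 0.0]
force: [-21.8, -4.6, 40.5]
grip_width: 0.501
```

>>> step_arm(
  targets=[
    {"dp":[0.01,0,-0.03],"rotation":[0,0,0]},
    {"dp":[0,0,0],"rotation":[0,0,0]},
  ],
)

```text
clock: 14.35
tcp_pos: [0.5293, 0.1637, 0.1284]
eef_rot: [0.998, 0.058, -0.003, 0.0]
force: [-13.7, -2.3, 18.5]
grip_width: 0.506
```

>>> step_arm(
  targets=[
    {"dp":[0,0,0],"rotation":[0,0,0]},
    {"dp":[0,0,0],"rotation":[0,0,0]},
    {"dp":[0,0,0],"rotation":[0,0,0]},
    {"dp":[0,0,0],"rotation":[0,0,0]},
  ],
  fingers=0,
)

```text
clock: 14.75
tcp_pos: [0.5326, 0.1641, 0.1264]
eef_rot: [0.998, 0.058, -0.0, 0.0]
force: [-0.5, 0.3, -0.6]
grip_width: 0.997
```

>>> step_arm(
  targets=[
    {"dp":[0,0,-0.21],"rotation":[0,0,0]},
    {"dp":[0,0,-0.2],"rotation":[0,0,0]},
    {"dp":[0,0,0],"rotation":[0,0,0]},
    {"dp":[0,0,0],"rotation":[0,0,0]},
  ],
)

```text
clock: 15.15
tcp_pos: [0.534, 0.1645, 0.2102]
eef_rot: [0.998, 0.058, 0.001, -0.0]
force: [-1.0, 0.2, -0.5]
grip_width: 0.998
```

>>> step_arm(
  targets=[
    {"dp":[0,0.173,0],"rotation":[0,0,0]},
    {"dp":[0,0.173,0],"rotation":[0,0,0]},
    {"dp":[0,0.173,0],"rotation":[0,0,0]},
    {"dp":[0,0,0],"rotation":[0,0,0]},
    {"dp":[0,0,0],"rotation":[0,0,0]},
  ],
)

```text
clock: 15.65
tcp_pos: [0.544, 0.0605, 0.2069]
eef_rot: [0.998, 0.057, -0.002, -0.0]
force: [-1.0, 0.8, 0.3]
grip_width: 1.001
```

>>> step_arm(
  targets=[
    {"dp":[0,0,0.2],"rotation":[0,0,0]},
    {"dp":[0,0,0.2],"rotation":[0,0,0]},
    {"dp":[0,0,0],"rotation":[0,0,0]},
    {"dp":[0,0,0],"rotation":[0,0,0]},
  ],
)

```text
clock: 16.05
tcp_pos: [0.5438, 0.062, 0.1278]
eef_rot: [0.998, 0.059, -0.002, -0.0]
force: [-0.2, -0.1, 0.8]
grip_width: 0.996
```

>>> step_arm(
  targets=[
    {"dp":[0,0,0],"rotation":[0,0,0]},
    {"dp":[0,0,0],"rotation":[0,0,0]},
    {"dp":[0,0,0],"rotation":[0,0,0]},
    {"dp":[0,0,0],"rotation":[0,0,0]},
    {"dp":[0,0,0],"rotation":[0,0,0]},
  ],
  fingers=1,
  grip_force=25,
)

```text
clock: 16.55
tcp_pos: [0.5463, 0.0613, 0.1304]
eef_rot: [0.998, 0.058, 0.002, -0.0]
force: [0.8, 0.4, 3.7]
grip_width: 0.512
```

>>> step_arm(
  targets=[
    {"dp":[0.018,0,-0.051],"rotation":[0,0,0]},
    {"dp":[0.025,0,-0.049],"rotation":[0,0,0]},
  ],
)

```text
clock: 16.75
tcp_pos: [0.5519, 0.062, 0.1473]
eef_rot: [0.998, 0.058, -0.002, 0.0]
force: [1.6, 0.2, -10.7]
grip_width: 0.51
```

>>> step_arm(
  targets=[
    {"dp":[0.032,0,-0.045],"rotation":[0,0,0]},
    {"dp":[0.038,0,-0.039],"rotation":[0,0,0]},
  ],
)

```text
clock: 16.95
tcp_pos: [0.5651, 0.0636, 0.1647]
eef_rot: [0.998, 0.058, -0.004, 0.0]
force: [-4.0, 0.7, -7.2]
grip_width: 0.507
```

>>> step_arm(
  targets=[
    {"dp":[0.043,0,-0.033],"rotation":[0,0,0]},
  ],
)

```text
clock: 17.05
tcp_pos: [0.5741, 0.0647, 0.1719]
eef_rot: [0.998, 0.058, -0.003, 0.0]
force: [-5.2, 1.5, -5.1]
grip_width: 0.508
```

>>> step_arm(
  targets=[
    {"dp":[0.048,0,-0.027],"rotation":[0,0,0]},
    {"dp":[0.051,0,-0.019],"rotation":[0,0,0]},
  ],
)

```text
clock: 17.25
tcp_pos: [0.5943, 0.0671, 0.182]
eef_rot: [0.998, 0.058, -0.002, -0.0]
force: [-6.9, -0.0, -2.5]
grip_width: 0.506
```

>>> step_arm(
  targets=[
    {"dp":[0.053,0,-0.012],"rotation":[0,0,0]},
    {"dp":[0.055,0,-0.004],"rotation":[0,0,0]},
  ],
)

```text
clock: 17.45
tcp_pos: [0.6165, 0.0698, 0.1861]
eef_rot: [0.998, 0.058, -0.002, -0.0]
force: [-7.2, -0.7, -0.6]
grip_width: 0.507
```

>>> step_arm(
  targets=[
    {"dp":[0.04,0,0.003],"rotation":[0,0,0]},
    {"dp":[0.02,0,0.002],"rotation":[0,0,0]},
    {"dp":[0,0,0],"rotation":[0,0,0]},
  ],
)

```text
clock: 17.75
tcp_pos: [0.631, 0.0715, 0.1854]
eef_rot: [0.998, 0.058, 0.002, -0.0]
force: [0.5, 1.8, 1.4]
grip_width: 0.5
```

>>> step_arm(
  targets=[
    {"dp":[0.025,0,0.003],"rotation":[0,0,0]},
    {"dp":[0,0,0],"rotation":[0,0,0]},
  ],
)

```text
clock: 17.95
tcp_pos: [0.6352, 0.0719, 0.1847]
eef_rot: [0.998, 0.058, 0.001, -0.0]
force: [-2.8, 2.1, 4.7]
grip_width: 0.505
```

>>> step_arm(
  targets=[
    {"dp":[0.025,0,0.003],"rotation":[0,0,0]},
    {"dp":[0,0,0],"rotation":[0,0,0]},
  ],
)

```text
clock: 18.15
tcp_pos: [0.6364, 0.0721, 0.184]
eef_rot: [0.998, 0.058, -0.003, 0.0]
force: [-14.3, 0.8, 12.4]
grip_width: 0.5
```

>>> step_arm(
  targets=[
    {"dp":[0.02,0,0],"rotation":[0,0,0]},
    {"dp":[0,0,0],"rotation":[0,0,0]},
  ],
  grip_force=40,
)

```text
clock: 18.35
tcp_pos: [0.6368, 0.0721, 0.1838]
eef_rot: [0.998, 0.059, -0.007, 0.0]
force: [-24.1, -0.7, 17.7]
grip_width: 0.493
```

>>> step_arm(
  targets=[
    {"dp":[-0.03,0,0],"rotation":[0,0,0]},
    {"dp":[0,0,0],"rotation":[0,0,0]},
  ],
)

```text
clock: 18.55
tcp_pos: [0.6361, 0.072, 0.1842]
eef_rot: [0.998, 0.058, -0.0, -0.0]
force: [-7.4, 1.1, 8.7]
grip_width: 0.501
```

>>> step_arm(
  targets=[
    {"dp":[0,0,0],"rotation":[0,0,0]},
    {"dp":[0,0,0],"rotation":[0,0,0]},
    {"dp":[0,0,0],"rotation":[0,0,0]},
    {"dp":[0,0,0],"rotation":[0,0,0]},
  ],
  fingers=0,
)

```text
clock: 18.95
tcp_pos: [0.6374, 0.0717, 0.1823]
eef_rot: [0.998, 0.058, 0.0, 0.0]
force: [-0.8, -0.5, -0.4]
grip_width: 1.001
```

>>> step_arm(
  targets=[
    {"dp":[0,0,-0.2],"rotation":[0,0,0]},
    {"dp":[0,0,-0.2],"rotation":[0,0,0]},
    {"dp":[0,0,-0.2],"rotation":[0,0,0]},
    {"dp":[0,0,0],"rotation":[0,0,0]},
  ],
)

```text
clock: 19.35
tcp_pos: [0.6409, 0.0721, 0.3108]
eef_rot: [0.998, 0.058, 0.007, -0.0]
force: [0.4, -0.8, -0.1]
grip_width: 1.002
```

```bash
cat > chk.py <<'E'
from fit import *
import sys
S0=np.array([[.5866,-.0483,.107],[.5726,.065,.1064],[.5602,.1676,.1062]]); A=frame(.118)
ims=[]
for cam in('side','top'):
    im,d=get_image(cam); ims.append(im[:,:,::-1].copy()); P,rr,cc=cloud(cam,d); g=im.max(2)[rr,cc]
    for k in range(3):
        L=(P-S0[k]-A[0]*.05+A[2]*.005)@A.T; R=np.hypot(L[:,0],L[:,2])
        b=(abs(L[:,1])<.026)&(R<.092)&(R>.055)&(L[:,2]>.03)&(g<70)
        a=np.arctan2(L[b,0],L[b,2]); 
        print(cam,k,b.sum(),'arm angle a (off .7,on -.7)',np.percentile(a,[10,50,90]).round(2) if b.sum() else None,'R98',np.percentile(R[b],98).round(4) if b.sum() else None)
cv2.imwrite('pics/'+sys.argv[1],np.hstack([cv2.resize(ims[0][150:330,180:360],(520,520)),cv2.resize(ims[1][150:250,200:270],(280,400)) if 0 else cv2.resize(ims[1][150:270,200:280],(280,520))]))
E
python3 chk.py c2.png
```

```text
side 0 167 arm angle a (off .7,on -.7) [-0.71 -0.63 -0.59] R98 0.0828
side 1 194 arm angle a (off .7,on -.7) [0.61 0.65 0.73] R98 0.0855
side 2 219 arm angle a (off .7,on -.7) [-0.7  -0.62 -0.57] R98 0.0836
top 0 129 arm angle a (off .7,on -.7) [-0.68 -0.63 -0.58] R98 0.0851
top 1 100 arm angle a (off .7,on -.7) [0.59 0.64 0.71] R98 0.0863
top 2 0 arm angle a (off .7,on -.7) None R98 None
```

View pics/c2.png

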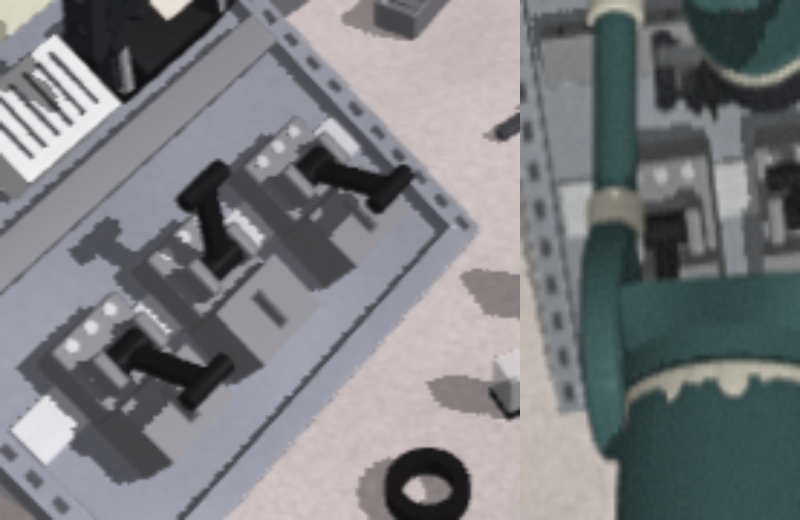

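Levers at both ends stand on (about −0.65 each) and the middle one, which was felt binding, is back off. Now I'll fetch the blade.

>>> step_arm(
  targets=[
    {"dp":[0,0,0],"rotation":[0,0,0.98]},
    {"dp":[0,0,0],"rotation":[0,0,0.98]},
    {"dp":[0,0,0],"rotation":[0,0,0.98]},
    {"dp":[0,0,0],"rotation":[0,0,0.98]},
    {"dp":[0,0,0],"rotation":[0,0,0]},
  ],
  fingers=0.45,
)

```text
clock: 19.95
tcp_pos: [0.636, 0.0718, 0.2997]
eef_rot: [0.972, -0.234, -0.002, 0.001]
force: [0.1, 0.3, 0.6]
grip_width: 0.553
```

>>> step_arm(
  targets=[
    {"dp":[-0.005,0.223,0.061],"rotation":[0,0,0]},
    {"dp":[-0.005,0.223,0.061],"rotation":[0,0,0]},
    {"dp":[-0.005,0.223,0.061],"rotation":[0,0,0]},
    {"dp":[-0.005,0.223,0.061],"rotation":[0,0,0]},
    {"dp":[-0.005,0.223,0.061],"rotation":[0,0,0]},
  ],
)

```text
clock: 20.45
tcp_pos: [0.5296, -0.1256, 0.2395]
eef_rot: [0.973, -0.231, -0.001, 0.0]
force: [0.7, -0.4, -0.7]
grip_width: 0.552
```

>>> step_arm(
  targets=[
    {"dp":[-0.005,0.223,0.061],"rotation":[0,0,0]},
    {"dp":[-0.005,0.223,0.061],"rotation":[0,0,0]},
    {"dp":[-0.005,0.223,0.061],"rotation":[0,0,0]},
    {"dp":[-0.005,0.223,0.061],"rotation":[0,0,0]},
    {"dp":[0,0,0],"rotation":[0,0,0]},
  ],
)

```text
clock: 20.95
tcp_pos: [0.4425, -0.2844, 0.1892]
eef_rot: [0.972, -0.234, -0.003, -0.0]
force: [-0.3, 0.2, 0.3]
grip_width: 0.549
```

Run:
```python
from h import *
s=manip.read_state(); print(s['tcp_pos'],s['eef_rot'],s['grip_width'],s['qpos'])
```

```text
[ 0.44245399 -0.28443711  0.18923705] [ 9.72185741e-01 -2.34192247e-01 -2.97864032e-03 -6.97967963e-05] 0.5491581341773346 [-0.61731803  0.01676863  1.96368181 -0.00226786  1.16672532  1.42715315]
```

>>> step_arm(
  targets=[
    {"dp":[0.024,-0.033,0.1],"rotation":[0,0,0]},
    {"dp":[0,0,0.1],"rotation":[0,0,0]},
    {"dp":[0,0,0],"rotation":[0,0,0]},
    {"dp":[0,0,0],"rotation":[0,0,0]},
  ],
)

```text
clock: 21.35
tcp_pos: [0.4536, -0.277, 0.1519]
eef_rot: [0.973, -0.232, -0.001, -0.0]
force: [1.3, -0.2, 1.1]
grip_width: 0.549
```

Run:
```python
from h import *
o=[]
for c,(r0,r1,c0,c1) in dict(side=(170,270,370,490),top=(220,300,360,460)).items():
    im,d=get_image(c); o.append(cv2.resize(im[r0:r1,c0:c1,::-1],(400,400)))
cv2.imwrite('pics/c3.png',np.hstack(o)); print(manip.read_state()['tcp_pos'])
```

```text
[ 0.45471236 -0.27787649  0.15351022]
```

View pics/c3.png

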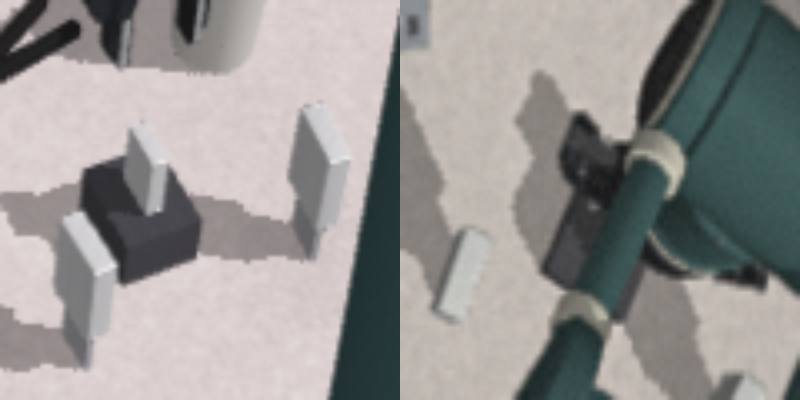

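The rack holds the smallest blade, and the gripper hovers above it with jaws across the head. I'll centre and lower.

>>> step_arm(
  targets=[
    {"dp":[0,0,0.1],"rotation":[0,0,0]},
    {"dp":[0,0,0],"rotation":[0,0,0]},
    {"dp":[0,0,0],"rotation":[0,0,0]},
  ],
)

```text
clock: 21.75
tcp_pos: [0.4542, -0.2778, 0.1333]
eef_rot: [0.972, -0.233, 0.0, 0.0]
force: [-0.2, -0.0, 0.3]
grip_width: 0.553
```

>>> step_arm(
  targets=[
    {"dp":[-0.013,0.023,0.15],"rotation":[0,0,0]},
    {"dp":[0,0,0.15],"rotation":[0,0,0]},
    {"dp":[0,0,0.15],"rotation":[0,0,0]},
    {"dp":[0,0,0],"rotation":[0,0,0]},
    {"dp":[0,0,0],"rotation":[0,0,0]},
  ],
)

```text
clock: 22.25
tcp_pos: [0.45, -0.281, 0.0435]
eef_rot: [0.972, -0.233, -0.0, -0.0]
force: [-0.2, -0.2, -0.1]
grip_width: 0.551
```

>>> step_arm(
  targets=[
    {"dp":[0,0,0],"rotation":[0,0,0]},
    {"dp":[0,0,0],"rotation":[0,0,0]},
    {"dp":[0,0,0],"rotation":[0,0,0]},
    {"dp":[0,0,0],"rotation":[0,0,0]},
    {"dp":[0,0,0],"rotation":[0,0,0]},
  ],
  fingers=1,
  grip_force=60,
)

```text
clock: 22.75
tcp_pos: [0.4513, -0.2819, 0.0449]
eef_rot: [0.972, -0.233, 0.002, 0.001]
force: [-0.5, 0.6, 7.2]
grip_width: 0.155
```

>>> step_arm(
  targets=[
    {"dp":[0,0,-0.1],"rotation":[0,0,0]},
    {"dp":[0,0,-0.15],"rotation":[0,0,0]},
    {"dp":[0,0,-0.2],"rotation":[0,0,0]},
    {"dp":[0,0,-0.2],"rotation":[0,0,0]},
    {"dp":[0,0,-0.2],"rotation":[0,0,0]},
  ],
)

```text
clock: 23.25
tcp_pos: [0.4493, -0.2806, 0.2145]
eef_rot: [0.972, -0.233, 0.0, 0.0]
force: [1.1, -1.1, -0.6]
grip_width: 0.155
```

>>> step_arm(
  targets=[
    {"dp":[0,0,-0.2],"rotation":[0,0,0]},
    {"dp":[0,0,-0.2],"rotation":[0,0,0]},
    {"dp":[0,0,0],"rotation":[0,0,0]},
    {"dp":[0,0,0],"rotation":[0,0,0]},
  ],
)

```text
clock: 23.65
tcp_pos: [0.4502, -0.2812, 0.2946]
eef_rot: [0.972, -0.233, 0.002, 0.001]
force: [0.1, 0.1, -0.7]
grip_width: 0.155
```

Run:
```python
from h import *
s=manip.read_state(); tcp=s['tcp_pos']; print(tcp,s['eef_rot'],s['grip_width'])
im,d=get_image('side'); r,c=map(int,proj('side',tcp)); print(r,c)
cv2.imwrite('pics/c4.png',cv2.resize(im[max(0,r-50):r+50,c-50:c+50,::-1],(500,500)))
P,rr,cc=cloud('side',d); x=P-tcp; m=(np.hypot(x[:,0],x[:,1])<.03)&(x[:,2]<.03)&(x[:,2]>-.06); print(m.sum(),x[m].min(0),x[m].max(0))
h,e=np.histogram(x[m,2],np.arange(-.06,.03,.006)); print(h)
for a in np.arange(-.048,.0,.006):
    q=m&(x[:,2]>=a)&(x[:,2]<a+.006)
    if q.sum()>2: print(a.round(3),q.sum(),x[q].mean(0).round(4),np.ptp(x[q][:,:2]@[.8907,-.4547]).round(3),im[rr[q],cc[q]].mean().round(0))
```

```text
[ 0.45023441 -0.28124855  0.29456432] [ 9.72371470e-01 -2.33431741e-01  1.70866421e-03  6.53833827e-04] 0.15513282880561394
131 425
312 [-0.01960428 -0.01711846 -0.03847196] [0.01972727 0.02379931 0.02993209]
[ 0  0  0  5 15 17 19  7 15 20 29 39 45 50]
-0.042 5 [ 0.0041  0.0004 -0.0373] 0.026 144.0
-0.036 15 [-0.0018  0.0047 -0.0326] 0.027 124.0
-0.03 17 [ 0.0005  0.0037 -0.0271] 0.027 109.0
-0.024 19 [ 0.0002  0.0035 -0.0215] 0.023 106.0
-0.018 7 [-0.0069  0.0071 -0.0157] 0.015 108.0
-0.012 15 [-0.0095  0.0108 -0.0071] 0.029 143.0
-0.006 20 [-0.0098  0.0114 -0.0033] 0.015 137.0
```

View pics/c4.png

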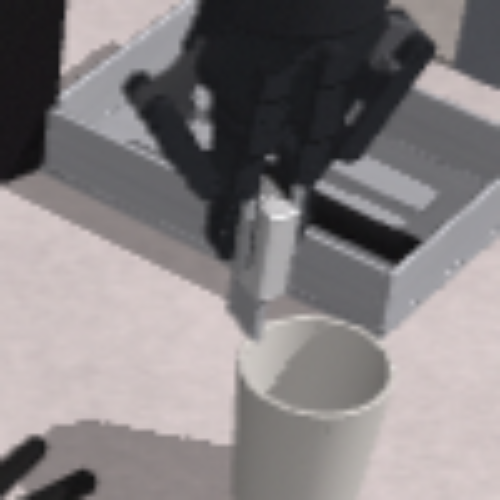

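Blade is held straight with its tip about 37 mm below the TCP, as expected. Turn to the panel yaw and travel.

>>> step_arm(
  targets=[
    {"dp":[0,0,0],"rotation":[0,0,-0.98]},
    {"dp":[0,0,0],"rotation":[0,0,-0.98]},
    {"dp":[0,0,0],"rotation":[0,0,-0.98]},
    {"dp":[0,0,0],"rotation":[0,0,-0.98]},
    {"dp":[0,0,0],"rotation":[0,0,0]},
  ],
)

```text
clock: 24.2
tcp_pos: [0.4485, -0.2801, 0.2901]
eef_rot: [0.998, 0.059, -0.002, -0.001]
force: [0.2, -0.7, -1.4]
grip_width: 0.158
```

>>> step_arm(
  targets=[
    {"dp":[0.08,-0.206,0.022],"rotation":[0,0,0]},
    {"dp":[0.08,-0.206,0.022],"rotation":[0,0,0]},
    {"dp":[0.08,-0.206,0.022],"rotation":[0,0,0]},
    {"dp":[0.08,-0.206,0.022],"rotation":[0,0,0]},
  ],
)

```text
clock: 24.6
tcp_pos: [0.4933, -0.1081, 0.2734]
eef_rot: [0.998, 0.056, -0.001, -0.0]
force: [0.6, 0.6, 0.4]
grip_width: 0.152
```

>>> step_arm(
  targets=[
    {"dp":[0.08,-0.206,0.022],"rotation":[0,0,0]},
    {"dp":[0.08,-0.206,0.022],"rotation":[0,0,0]},
    {"dp":[0.08,-0.206,0.022],"rotation":[0,0,0]},
    {"dp":[0.08,-0.206,0.022],"rotation":[0,0,0]},
    {"dp":[0,0,0],"rotation":[0,0,0]},
  ],
)

```text
clock: 25.1
tcp_pos: [0.5378, 0.0661, 0.2551]
eef_rot: [0.998, 0.059, -0.002, -0.001]
force: [0.5, 0.1, -0.4]
grip_width: 0.157
```

>>> step_arm(
  targets=[
    {"dp":[0,0,0],"rotation":[0,0.9,0]},
    {"dp":[0,0,0],"rotation":[0,0.9,0]},
    {"dp":[0,0,0],"rotation":[0,0.9,0]},
    {"dp":[0,0,0],"rotation":[0,0.9,0]},
    {"dp":[0,0,0],"rotation":[0,0.473,0]},
  ],
)

```text
clock: 25.6
tcp_pos: [0.5356, 0.0606, 0.2545]
eef_rot: [0.952, 0.054, 0.3, -0.018]
force: [0.0, 0.5, -0.5]
grip_width: 0.157
```

>>> step_arm(
  targets=[
    {"dp":[0,0,0],"rotation":[0,0,0]},
    {"dp":[0,0,0],"rotation":[0,0,0]},
  ],
)

```text
clock: 25.8
tcp_pos: [0.5378, 0.0608, 0.2568]
eef_rot: [0.952, 0.055, 0.299, -0.018]
force: [-0.5, -0.7, -0.7]
grip_width: 0.154
```

```bash
cat > t.py <<'E'
from fit import *
from scipy.spatial.transform import Rotation as Ro
s=manip.read_state(); R=Ro.from_quat(s['eef_rot']).as_matrix(); A=frame(.118); slot=np.array([.5726,.065,.1064])
want=np.c_[A[0],-A[1],-A[2]]
print('q',s['qpos'].round(3),'tcp',s['tcp_pos'].round(4),'F',s['force'].round(1),'w',s['grip_width'])
print('rot units',(Ro.from_matrix(R.T@want).as_rotvec()/.15).round(3))
L=A@(s['tcp_pos']-slot); print('tcp in slot frame mm',(L*1000).round(1),'F slot',(A@s['force']).round(1))
for h in(.060,.045,.011): print(h,'dp units',(R.T@(slot+A[2]*h-s['tcp_pos'])/.2).round(3))
E
python3 t.py
```

```text
q [ 0.038 -0.389  2.287  0.075  0.637  1.448] tcp [0.5378 0.0608 0.2568] F [-0.5 -0.7 -0.7] w 0.15399775819344813
rot units [ 0.009  0.014 -0.02 ]
tcp in slot frame mm [ 57.5  -0.  143.3] F slot [-0.9 -0.6 -0.2]
0.06 dp units [-0.287  0.     0.417]
0.045 dp units [-0.287  0.     0.492]
0.011 dp units [-0.286 -0.     0.662]
```

>>> step_arm(
  targets=[
    {"dp":[-0.2,0,0.05],"rotation":[0.009,0.014,-0.02]},
    {"dp":[-0.087,0,0.15],"rotation":[0,0,0]},
    {"dp":[0,0,0.15],"rotation":[0,0,0]},
    {"dp":[0,0,0.067],"rotation":[0,0,0]},
    {"dp":[0,0,0],"rotation":[0,0,0]},
  ],
)

```text
clock: 26.3
tcp_pos: [0.5398, 0.0615, 0.1543]
eef_rot: [0.952, 0.057, 0.299, -0.018]
force: [-0.5, -0.5, -0.3]
grip_width: 0.154
```

```bash
python3 t.py
python3 - <<'E'
from h import *
o=[]
im,d=get_image('side'); cv2.imwrite('pics/c5.png',cv2.resize(im[195:325,195:325,::-1],(560,560)))
im,d=get_image('top')
E
```

```text
q [ 0.038 -0.261  2.402  0.121  0.397  1.392] tcp [0.5398 0.0615 0.1543] F [-0.5 -0.5 -0.3] w 0.15407454516102842
rot units [-0.006  0.019  0.006]
tcp in slot frame mm [ 0.4  0.4 58.2] F slot [-0.6 -0.4  0.1]
0.06 dp units [-0.002  0.002 -0.009]
0.045 dp units [-0.002  0.002  0.066]
0.011 dp units [-0.002  0.002  0.236]
```

View pics/c5.png

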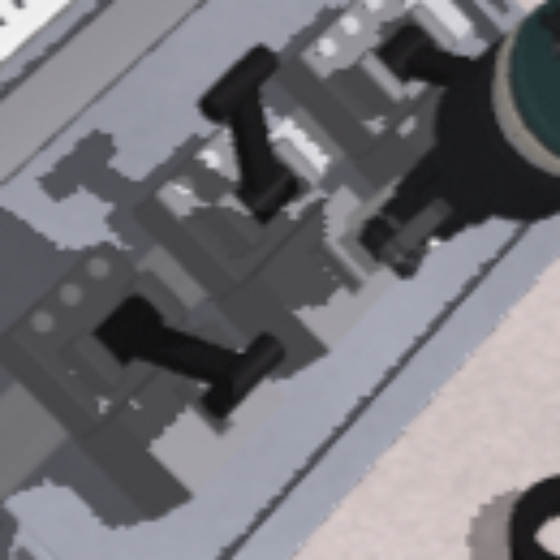

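The gripper stands over the middle slot and the lever is off. I'll insert gently, watching the force.

>>> step_arm(
  targets=[
    {"dp":[-0.002,0.002,0.04],"rotation":[0,0.01,0]},
    {"dp":[0,0,0.03],"rotation":[0,0,0]},
    {"dp":[0,0,0.02],"rotation":[0,0,0]},
    {"dp":[0,0,0],"rotation":[0,0,0]},
  ],
)

```text
clock: 26.8
tcp_pos: [0.5492, 0.0624, 0.1409]
eef_rot: [0.952, 0.057, 0.302, -0.018]
force: [-0.6, 0.8, -0.6]
grip_width: 0.151
```

>>> step_arm(
  targets=[
    {"dp":[0,0,0.02],"rotation":[0,0,0]},
    {"dp":[0,0,0.02],"rotation":[0,0,0]},
    {"dp":[0,0,0],"rotation":[0,0,0]},
  ],
)

```text
clock: 27.1
tcp_pos: [0.5538, 0.0629, 0.1343]
eef_rot: [0.952, 0.057, 0.302, -0.018]
force: [0.1, -0.4, -1.4]
grip_width: 0.156
```

```bash
python3 t.py
```

```text
q [ 0.04  -0.196  2.399  0.141  0.33   1.371] tcp [0.5538 0.0629 0.1343] F [ 0.1 -0.4 -1.4] w 0.1556503919028775
rot units [-0.005 -0.02   0.013]
tcp in slot frame mm [ 0.5  0.2 33.7] F slot [-0.8 -0.5 -1.1]
0.06 dp units [-0.002  0.001 -0.132]
0.045 dp units [-0.002  0.001 -0.057]
0.011 dp units [-0.003  0.001  0.113]
```

>>> step_arm(
  targets=[
    {"dp":[-0.002,0.001,0.025],"rotation":[0,-0.01,0]},
    {"dp":[0,0,0.025],"rotation":[0,0,0]},
    {"dp":[0,0,0],"rotation":[0,0,0]},
  ],
)

```text
clock: 27.4
tcp_pos: [0.5592, 0.0633, 0.1255]
eef_rot: [0.952, 0.057, 0.301, -0.018]
force: [-0.4, 0.3, -1.1]
grip_width: 0.157
```

>>> step_arm(
  targets=[
    {"dp":[0,0,0.025],"rotation":[0,0,0]},
    {"dp":[0,0,0.02],"rotation":[0,0,0]},
    {"dp":[0,0,0],"rotation":[0,0,0]},
  ],
)

```text
clock: 27.7
tcp_pos: [0.5644, 0.064, 0.1183]
eef_rot: [0.952, 0.057, 0.301, -0.018]
force: [0.2, -0.5, -0.5]
grip_width: 0.154
```

```bash
python3 t.py
```

```text
q [ 0.042 -0.143  2.391  0.158  0.287  1.355] tcp [0.5644 0.064  0.1183] F [ 0.2 -0.5 -0.5] w 0.15387745139151127
rot units [-0.005 -0.007  0.013]
tcp in slot frame mm [ 0.  -0.  14.5] F slot [-0.2 -0.5 -0.5]
0.06 dp units [ 0.    -0.    -0.227]
0.045 dp units [-0.    -0.    -0.152]
0.011 dp units [-0.    -0.     0.018]
```

Sliding in freely; push to the shoulder contact.

>>> step_arm(
  targets=[
    {"dp":[0,0,0.015],"rotation":[0,0,0]},
    {"dp":[0,0,0.01],"rotation":[0,0,0]},
    {"dp":[0,0,0],"rotation":[0,0,0]},
  ],
)

```text
clock: 28.0
tcp_pos: [0.5669, 0.0643, 0.1159]
eef_rot: [0.952, 0.057, 0.301, -0.018]
force: [-16.9, -3.2, 16.3]
grip_width: 0.154
```

>>> step_arm(
  targets=[
    {"dp":[0,0,0.015],"rotation":[0,0,0]},
    {"dp":[0,0,0],"rotation":[0,0,0]},
  ],
)

```text
clock: 28.2
tcp_pos: [0.5682, 0.0645, 0.1151]
eef_rot: [0.952, 0.058, 0.301, -0.018]
force: [-40.2, -7.3, 39.6]
grip_width: 0.153
```

```bash
python3 t.py
```

```text
q [ 0.042 -0.129  2.387  0.166  0.276  1.347] tcp [0.5682 0.0645 0.1151] F [-40.2  -7.3  39.6] w 0.15349851657652958
rot units [-0.008 -0.016  0.018]
tcp in slot frame mm [1.3 0.  9.7] F slot [-10.7  -2.5  55.8]
0.06 dp units [-0.006 -0.    -0.252]
0.045 dp units [-0.006 -0.    -0.177]
0.011 dp units [-0.007  0.    -0.007]
```

>>> step_arm(
  targets=[
    {"dp":[-0.005,0,-0.02],"rotation":[0,0,0]},
    {"dp":[0,0,0],"rotation":[0,0,0]},
  ],
)

```text
clock: 28.4
tcp_pos: [0.5662, 0.0641, 0.1162]
eef_rot: [0.951, 0.057, 0.302, -0.018]
force: [0.1, 0.4, -0.4]
grip_width: 0.152
```

>>> step_arm(
  targets=[
    {"dp":[0,0,0],"rotation":[0,0,0]},
    {"dp":[0,0,0],"rotation":[0,0,0]},
    {"dp":[0,0,0],"rotation":[0,0,0]},
  ],
  fingers=0.45,
)

```text
clock: 28.7
tcp_pos: [0.566, 0.0642, 0.1148]
eef_rot: [0.952, 0.057, 0.301, -0.018]
force: [0.0, -0.1, -0.5]
grip_width: 0.551
```

>>> step_arm(
  targets=[
    {"dp":[0,0,-0.05],"rotation":[0,0,0]},
    {"dp":[0,0,-0.15],"rotation":[0,0,0]},
    {"dp":[0,0,-0.2],"rotation":[0,0,0]},
    {"dp":[0,0,-0.2],"rotation":[0,0,0]},
    {"dp":[0,0,0],"rotation":[0,0,0]},
  ],
)

```text
clock: 29.2
tcp_pos: [0.4989, 0.0558, 0.2208]
eef_rot: [0.95, 0.057, 0.307, -0.017]
force: [0.4, -0.8, 0.6]
grip_width: 0.548
```

>>> step_arm(
  targets=[
    {"dp":[0.12,0,-0.17],"rotation":[0,0,0]},
    {"dp":[0,0.22,0],"rotation":[0,0,0]},
    {"dp":[0,0.22,0],"rotation":[0,0,0]},
    {"dp":[0,0.22,0],"rotation":[0,0,0]},
    {"dp":[0,0.22,0],"rotation":[0,0,0]},
  ],
)

```text
clock: 29.7
tcp_pos: [0.5184, -0.1201, 0.2552]
eef_rot: [0.952, 0.058, 0.302, -0.018]
force: [0.2, 0.7, 0.0]
grip_width: 0.552
```

>>> step_arm(
  targets=[
    {"dp":[0,0.22,0],"rotation":[0,0,0]},
    {"dp":[0,0.22,0],"rotation":[0,0,0]},
    {"dp":[0,0,0],"rotation":[0,0,0]},
  ],
)

```text
clock: 30.0
tcp_pos: [0.5294, -0.2118, 0.2549]
eef_rot: [0.952, 0.054, 0.301, -0.016]
force: [-0.4, -0.0, 0.2]
grip_width: 0.546
```

```bash
python3 chk.py c6.png
python3 - <<'E'
from fit import *
A=frame(.118); S=np.array([.5726,.065,.1064])
for cam in('side','top'):
    im,d=get_image(cam); P,rr,cc=cloud(cam,d); L=(P-S)@A.T
    m=(abs(L[:,1])<.02)&(abs(L[:,0])<.03)&(L[:,2]>.01)&(L[:,2]<.09); print(cam,m.sum(),'head z98',np.percentile(L[m,2],[90,98]).round(4),'xy span',np.percentile(L[m,:2],[2,98],axis=0).round(4).tolist())
E
```

```text
side 0 167 arm angle a (off .7,on -.7) [-0.72 -0.63 -0.58] R98 0.0833
side 1 199 arm angle a (off .7,on -.7) [0.61 0.66 0.73] R98 0.0851
side 2 225 arm angle a (off .7,on -.7) [-0.7  -0.62 -0.58] R98 0.0835
top 0 128 arm angle a (off .7,on -.7) [-0.69 -0.63 -0.58] R98 0.0849
top 1 127 arm angle a (off .7,on -.7) [0.59 0.65 0.73] R98 0.0856
top 2 143 arm angle a (off .7,on -.7) [-0.68 -0.61 -0.57] R98 0.0848
side 244 head z98 [0.0447 0.047 ] xy span [[-0.0177, -0.0041], [0.0175, 0.0112]]
top 107 head z98 [0.0475 0.0494] xy span [[-0.0173, -0.0076], [0.0167, 0.0063]]
```

View pics/c6.png

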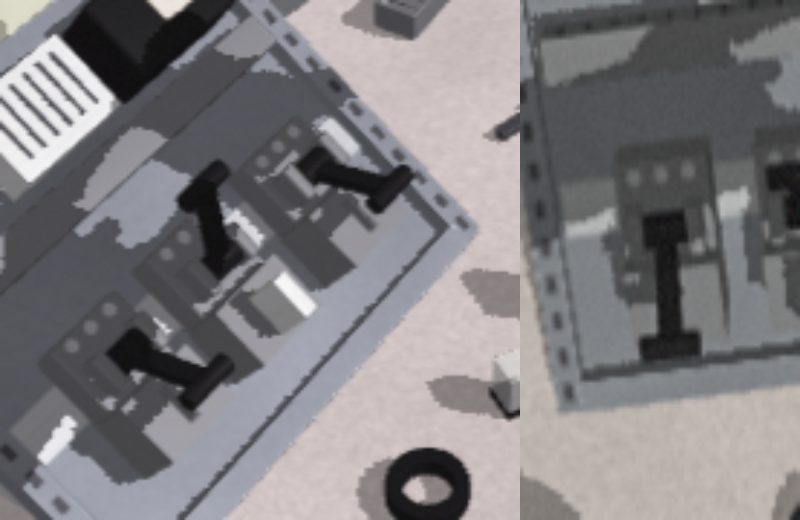

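```bash
python3 -c "
from h import *
print(hand_in())"
```

```text
the job is handed in; nothing more can be done
None
```

I swung all three levers fully on and judged the middle one to be the binding switch. It is now fully off, with the rack blade pushed home in its slot and released. The outer two levers are left on. The job is handed in at about 30 s on the robot's clock.

- **Which lever binds:** with the same 40 N grip, the middle lever took about 10 N along its arc and the outer two about 6 to 7 N. All three readings include friction from the gripper pads, so they are higher than the stated 1 to 3 N and 7 to 13 N. I did not repeat the test with a cleaner push. The roughly 3.5 N gap between the middle lever and the others is what I relied on.
- **End stops:** each lever was pushed against its stop until the force rose to between 24 and 40 N. The pads slid a little on the bars while pressing.
- **Last camera check:** the visible lever surfaces read about −0.62 rad for the two that are on and +0.65 rad for the one that is off. The stops are at ±0.70 rad. I put the gap down to seeing only the camera-facing side of each lever.
- **Blade:** it slid in with almost no force until its shoulder met the slot's rim, where I pressed with about 56 N. Afterwards the head top measured 45 to 49 mm above the rim, against 44 mm nominal, which is within the camera error.
- **Other things on the bench:** I did not touch any of them or the look-alike blades, and the gripper was clear of everything at hand-in.

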